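# Change the tooling plate in a dovetail bed with a sprung catch

### The job

Change the tooling on the dovetail bed: press the black pad of its sprung catch so that the V-topped plate springs loose, slide that plate out and set it down (do not drop it) flat on the floor of the grey tray. Then slide the plate with the round disc top, ridge end first, into the dovetail until it is fully home and the catch has clicked shut behind its ridge. Leave the fork-topped plate and the round steel weight where they are.

Things in the scene. Friction and masses are not known exactly. Their poses are not given: they have to be found in the camera images.
- bed: Steel dovetail bed fixed on the bench: a slab 280 mm long (x -145 to +135 mm), 124 mm wide, its flat greased top 20 mm above the bench. Origin on the bench under the seated plate's centre; +x is the way a plate slides in (away from the robot), z up. Two ways 16 mm high, 80 mm long (x -40 to +40) overhang the plate's foot with 2 mm play each side. Stops let a plate go 4 mm past home.
- mouth (a point): Mouth of the ways, on the slab's top at the bed's x = -40 mm, axes as the bed's. A plate can be lifted off or put down only with its ridge end at or before the mouth (its centre 90 mm or more to -x of home). Two 14 mm high guides flare from 84 mm apart at the mouth to 94 mm apart 38 mm before it; before that the slab is open.
- home (a point): Where a seated plate's centre (the plates' own points) lies when home: 56 mm above the bench over the bed's origin; axes as the bed's.
- catch_pad (a point): Centre of the upper face of the catch's black pad, 30 x 34 mm, at the bed's far end, 115 mm to +x of the bed's origin and 59 mm above the bench. Pressing it straight down about 12 mm (about 4 N) lifts the catch's nose off the plate's ridge; the plate springs out 18 mm and the pad can be let go.
- catch (a joint): Angle of the catch's rocker, rad: 0 shut, growing as the pad is pressed, at most 0.28; above 0.15 the ridge passes. It springs back to 0. A plate pushed in lifts it by itself and it drops behind the ridge.
- ejector (a joint): Travel of the brass spring ejector at the inner end of the bed, m: 0 with a plate home, 0.018 fully out (towards the bed's -x). It pushes with 5 N at 0, 3 N at 0.018. Pushing a plate home against it and the catch takes about 8 to 15 N in all; push past home until it stops, for it springs out again if the catch has not dropped.
- plate_vee_mid (a point): Centre (36 mm above the underside) of the plate in the bed, its two steel wedges forming a V on top, 72 mm high in all. Aluminium, 0.45 kg. Foot 100 (x) x 80 (y) mm, 14 mm high, flanks sloping in to 64 mm at its top; a 6 mm high keeper ridge across its +x end, which goes in first. In the middle a 44 x 44 mm square block from 14 to 52 mm above the underside: grip its two y faces. z up.
- plate_disc_mid (a point): Centre (36 mm above the underside) of the plate to be put in: foot, ridge, block, material and axes just as the V-topped plate's, but with a round steel disc 42 mm across on the block, 68 mm high in all. Stands on the bench.
- plate_fork_mid (a point): Centre (36 mm above the underside) of the spare plate, to be left alone: as the V-topped plate, but with two upright steel walls forming a square-bottomed fork on the block, 72 mm high in all. Stands on the bench.
- tray: Grey open plastic tray fixed on the bench, outside 150 (x) x 140 (y) x 25 mm high, walls and floor 4 mm thick; origin at the centre of its underside.
- weight: Round steel weight, 90 mm across, 30 mm high, with a 22 mm high stub on top; origin at the centre of its underside. To be left alone.
Things that resemble listed ones, but are neither listed nor needed, are in the scene too. What is shaped like the part that bears plate_disc_mid but orange is not meant.

How it is judged:
By the outcome, as a careful person would: the job done as asked, in the order asked, and still so for the second after the job is handed in, with the robot touching nothing.
It also fails if it takes over 72 s, if anything falls off the work surface, if the arm or the gripper's body presses on something with over 40 N, if the wrist force passes 120 N, or if a joint passes its speed limit or range.

### The arm

A 6-joint arm with a two-finger parallel gripper is mounted at the origin on the work surface. World frame = base frame: x ahead of the robot, y to its left, z up, the work surface at z = 0. Lengths are in m, angles in rad, forces in N, time in s.
With the tool pointing down it reaches from about 0.3 to 0.85 m from the base axis. Payload 4.2 kg.
Tool frame: the origin (TCP) lies between the finger pads; the fingertips stand 22 mm ahead of it and the grasp point (between the pads) lies 3 mm ahead of it; z points along the fingers, x is the direction in which the jaws open and shut, and the axes are right-handed (so a half turn about z gives the same grasp; the last joint's range is limited). The gripper opens to 91 mm and grips with 3 to 60 N. Pads are 32 mm wide; open, the fingers measure 118 mm over their backs; the gripper's body (76 mm by 178 mm) begins 60 mm behind the grasp point.
Start: joints at [-1.2, 0.32, 1.565, -0, 1.257, -0.02], TCP at [0.219, -0.532, 0.236] pointing down, gripper open.
Joint ranges: [-3.11, 3.11], [-0.84, 2.01], [0.21, 2.61], [-1.34, 4.49], [0.05, 2.63], [-2.56, 2.56]. Speed limits (rad/s): [2.57, 2.57, 3.14, 3.14, 3.14, 3.14].

### API

Orientations are given as [roll, pitch, yaw] about the fixed x, y, z axes, in that order (R = Rz(yaw) Ry(pitch) Rx(roll)).
In Python, from cell import * gives the robot as it stands. The module is installed in compiled form; this text tells all that it offers.
- The arm moves only by the shell command python3 -m pendant 'ROWS' [FORCE]. ROWS is JSON, a list of rows, each an object with "delta_pos": the shift along the tool's x, y, z scaled (see below), a list of three; "delta_rot": the turn, a rotation vector about the tool's x, y, z scaled (see below), a list of three; "jaw": the opening, from -1 (shut) to 1 (fully open). In form: [{"delta_pos": [tx, ty, tz], "delta_rot": [ax, ay, az], "jaw": jaw}, ...]. A call has exactly 5 rows; each row shifts and turns the commanded pose from where the row before left it, along the tool's axes as they then stand; what a row does not reach is not made up. The controller multiplies each number of a shift by 5 cm and each number of a turn by 180 degrees. A row lasts 1/10 s, in which the tool goes at most 50 mm and 8.59 degrees, less where a joint would pass 70% of its speed; a pose out of reach is approached as far as the arm can. A call with a number of a shift or a turn outside -1 to 1 is refused whole. A call with a gripper value outside its range is refused whole. The fingers move at their own pace and stop on an object; FORCE is the grip in N (left out, the last holds). Time passes only in rows, so rows that do not move let the fingers close, or fill a call up. It gives the time, the measured TCP pose, the force and the opening at its end, in the units of the state.
- get_obs(): the state, without advancing time (a new reading comes with each control period).
- camera(name): name is "scene" or "side" or "wrist"; returns the picture (420x560x3 uint8, red, green, blue); there is no depth.
- get_calibration(name): a dict with "camera_matrix" (3x3 intrinsics, pixels), "distortion" ([k1, k2, p1, p2, k3] as OpenCV has them; the pictures are not rectified), "eye" and "rotation" of the camera in the world. Camera axes: x right, y down, z forward; pixel columns grow to the right and rows downward; lengths in m; the calibration is good to about 2 mm. A picture is of the moment at which its call begins: read the wrist's pose just before it. get_calibration takes no time and is no camera call; for the wrist camera it gives the pose at the moment of the call.
- hand_in(): hands the job in, once; it reports no verdict.
The state is a dict: "clock": time; "qpos": joint angles; "joint_vel": joint speeds; "joint_efforts": joint torques, N m; "ee_pos": TCP position; "orientation": TCP orientation; "force": force on the tool from outside, world axes, zero at the start; "ft_torque": the same for the moment, N m; "grip_width": finger opening in m.
Only numpy, scipy, OpenCV 4.12 (cv2) and the standard library are available. Lean on these libraries where they do the work, as an engineer would, in place of code of your own. Each camera call takes 0.05 s, during which the arm holds its last target.

## Working session

There is one attempt and no reset: what is moved stays moved. The work goes in short steps, Python scripts to look and compute and a shell command to move; the robot and the scene stay as the last step left them, time stands still between calls to the robot, and variables do not carry over. Pictures are saved under pics/ and viewed, and the job is handed in when it is done.

```bash
mkdir -p pics; python3 - <<'E'
from cell import *
import cv2
print(get_obs())
for n in ["scene","side","wrist"]:
    c=get_calibration(n); print(n,c)
    im=camera(n); cv2.imwrite(f"pics/{n}0.png",cv2.cvtColor(im,cv2.COLOR_RGB2BGR))
E
```

```text
{'clock': 0.0, 'qpos': array([-1.19999972e+00,  3.20314606e-01,  1.56567350e+00, -1.03675493e-05,
        1.25740670e+00, -1.99929277e-02]), 'joint_vel': array([-5.87673699e-04, -5.06577071e-05, -8.01983446e-04, -6.34872753e-04,
        9.41912126e-04, -1.48586592e-03]), 'joint_efforts': array([-9.43901068e-04, -4.12456119e+01, -2.31977177e+01,  7.22978264e-02,
        4.58007900e-02, -1.49807420e-04]), 'ee_pos': array([ 0.21886027, -0.53121331,  0.23510936]), 'orientation': array([-3.14156648e+00,  1.80198857e-03, -1.18000357e+00]), 'force': array([-0.14884223,  0.55980732,  0.79962465]), 'ft_torque': array([-0.00254452, -0.01612549, -0.01992287]), 'grip_width': 0.09144375045375072}
scene {'camera_matrix': array([[418.17944828,   0.        , 282.99973167],
       [  0.        , 418.17944828, 211.6357728 ],
       [  0.        ,   0.        ,   1.        ]]), 'distortion': array([0.00031314, 0.        , 0.        , 0.        , 0.        ]), 'eye': array([ 1.03028562, -0.05903024,  0.92516174]), 'rotation': array([-2.54454803,  0.01070747,  1.17946473])}
side {'camera_matrix': array([[395.53308348,   0.        , 284.55781538],
       [  0.        , 395.53308348, 208.02333991],
       [  0.        ,   0.        ,   1.        ]]), 'distortion': array([0.00741507, 0.        , 0.        , 0.        , 0.        ]), 'eye': array([0.09901505, 0.91057058, 0.83151449]), 'rotation': array([-2.30254301,  0.0132196 , -2.67920637])}
wrist {'camera_matrix': array([[307.73494435,   0.        , 283.26639729],
       [  0.        , 307.73494435, 209.20017946],
       [  0.        ,   0.        ,   1.        ]]), 'distortion': array([-0.06665027,  0.        ,  0.        ,  0.        ,  0.        ]), 'eye': array([ 0.2869524 , -0.50399398,  0.38345138]), 'rotation': array([ 2.87635654e+00,  1.38851674e-03, -1.18124186e+00])}
```

View pics/scene0.png

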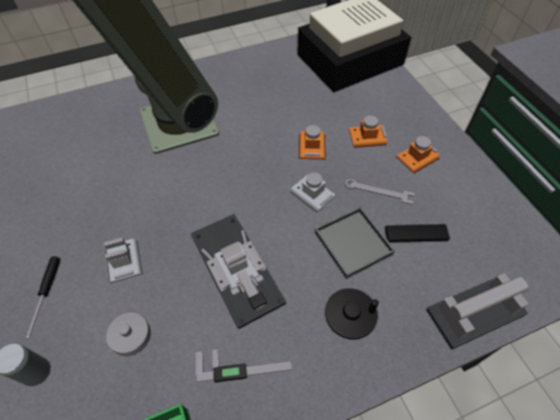

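View pics/side0.png

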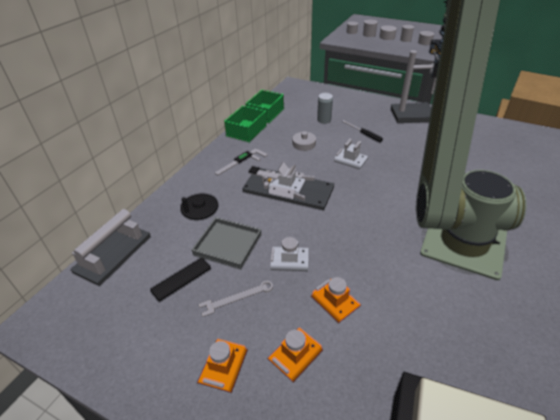

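View pics/wrist0.png

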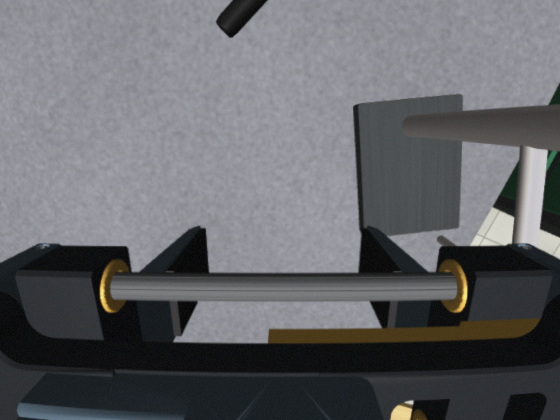

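The scene picture shows the bed at about (238,268). The grey disc plate is at (313,188), with orange look-alikes at (313,142), (369,132) and (419,153). The fork plate is at (122,258), the tray at (353,242), and the weight at (127,333), with a black lid-like thing at (352,312). Next I'll take close crops.

```bash
cat > h.py <<'E'
from cell import *
import numpy as np, cv2
from scipy.spatial.transform import Rotation as R
def cam(n): 
    c=get_calibration(n); return c["camera_matrix"],c["distortion"],np.array(c["eye"]),R.from_euler("xyz",c["rotation"]).as_matrix()
def ray(c,u,v):
    K,D,e,M=c
    p=cv2.undistortPoints(np.array([[[u,v]]],float),K,D)[0,0]
    d=M@np.array([p[0],p[1],1]); return e,d/np.linalg.norm(d)
def onz(c,u,v,z):
    e,d=ray(c,u,v); return e+d*(z-e[2])/d[2]
def proj(c,P):
    K,D,e,M=c
    q=(np.atleast_2d(P)-e)@M
    return cv2.projectPoints(q,np.zeros(3),np.zeros(3),K,D)[0][:,0]
def tri(c1,p1,c2,p2):
    e1,d1=ray(c1,*p1);e2,d2=ray(c2,*p2)
    A=np.stack([d1,-d2],1);t=np.linalg.lstsq(A,e2-e1,rcond=None)[0]
    a=e1+t[0]*d1;b=e2+t[1]*d2
    return (a+b)/2,np.linalg.norm(a-b)
def crop(src,x,y,w,h,s,out):
    im=cv2.imread(src)[y:y+h,x:x+w]
    cv2.imwrite(out,cv2.resize(im,None,fx=s,fy=s,interpolation=cv2.INTER_CUBIC))
E
python3 - <<'E'
from h import *
c=cam("scene"); print(proj(c,[[0,0,0],[.4,0,0]]))
crop("pics/scene0.png",180,200,120,130,4.5,"pics/s_bed.png")
crop("pics/scene0.png",280,160,120,130,4.5,"pics/s_tray.png")
crop("pics/side0.png",180,145,160,130,5,"pics/d_bed.png")
E
```

```text
[[178.62974768 121.36003211]
 [216.53985116 219.4763278 ]]
```

View pics/s_bed.png

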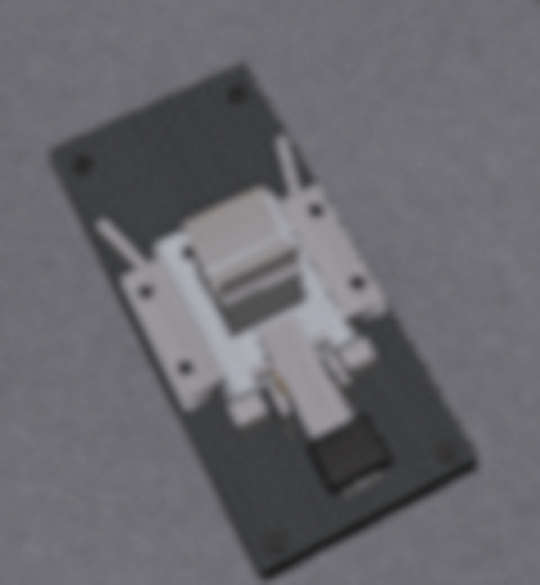

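View pics/s_tray.png

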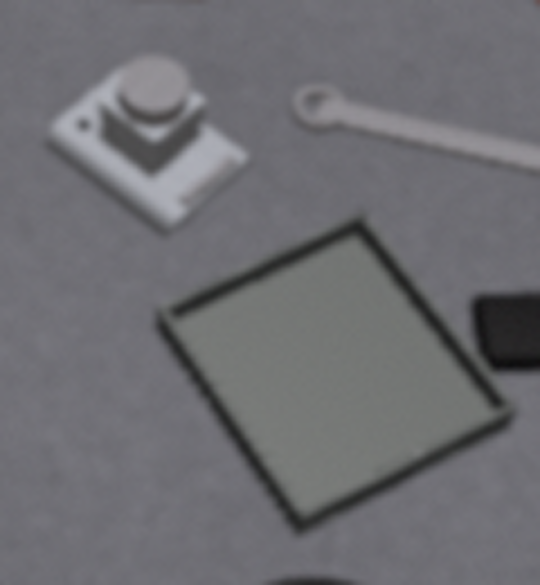

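View pics/d_bed.png

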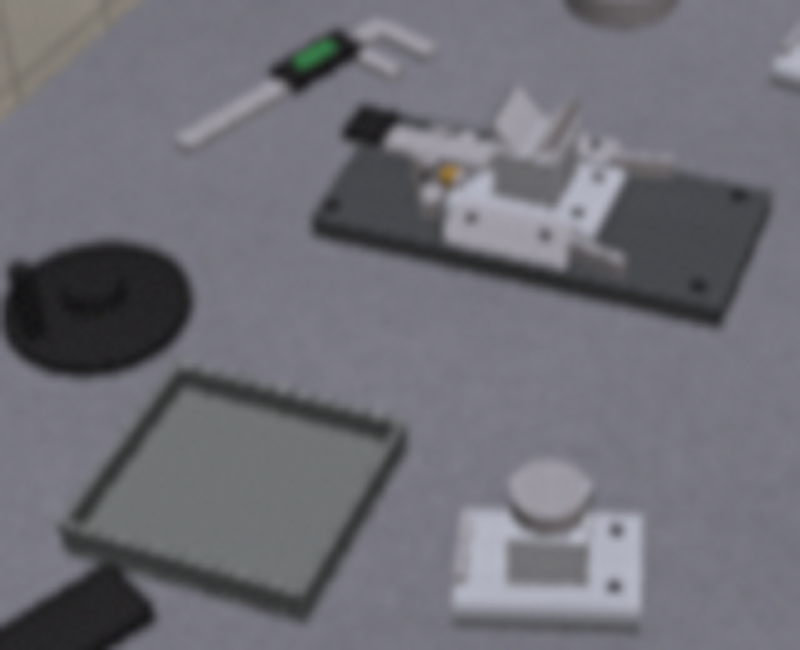

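```bash
cat > fit.py <<'E'
from h import *
def fit(model,obs):
    # 2D rigid
    model=np.array(model,float)[:,:2];obs=np.array(obs)[:,:2]
    a=model.mean(0);b=obs.mean(0)
    H=(model-a).T@(obs-b)
    th=np.arctan2(H[0,1]-H[1,0],H[0,0]+H[1,1])
    Rm=np.array([[np.cos(th),-np.sin(th)],[np.sin(th),np.cos(th)]])
    t=b-Rm@a
    return t,th,obs-(model@Rm.T+t)
E
python3 - <<'E'
from fit import *
S=cam("scene");D=cam("side")
def sc(x,y,cx,cy,s): return cx+x/s,cy+y/s
# bed; -x near robot
sp=[(50,152),(247,65),(477,465),(262,575)]
O=[onz(S,*sc(x,y,180,200,4.5),.02) for x,y in sp]
# scene cam looks toward robot: image left/right: determine
print(np.round(O,4))
M=[(-.145,-.062),(-.145,.062),(.135,.062),(.135,-.062)]
t,th,r=fit(M,O);print("bed S",t,th,np.round(r*1000,1))
dp=[(771,195),(720,318),(315,225),(360,105)]
O2=[onz(D,*sc(x,y,180,145,5),.02) for x,y in dp]
for m in ([M[0],M[1],M[2],M[3]],):
    t,th,r=fit(m,O2);print("bed D",t,th,np.round(r*1000,1))
# tray z=.025 outer rim
tp=[(160,318),(360,218),(512,415),(300,528)]
O=[onz(S,*sc(x,y,280,160,4.5),.025) for x,y in tp];print("tray",np.round(O,4),np.mean(O,0),[np.linalg.norm(O[i]-O[i-1]) for i in range(4)])
tp=[(182,370),(405,428),(300,608),(65,535)]
O=[onz(D,*sc(x,y,180,145,5),.025) for x,y in tp];print("tray D",np.round(O,4),np.mean(O,0))
# disc top
a=onz(S,*sc(154,88,280,160,4.5),.068);b=onz(D,*sc(550,490,180,145,5),.068);print("disc",a,b)
# foot bottom corners approx, scene: 
fp=[(48,128),(170,230),(250,155)]
print(np.round([onz(S,*sc(x,y,280,160,4.5),.0) for x,y in fp],4))
fp=[(642,625),(455,618)]
print(np.round([onz(D,*sc(x,y,180,145,5),.0) for x,y in fp],4))
E
```

```text
[[ 0.4301 -0.0737  0.02  ]
 [ 0.4172  0.0476  0.02  ]
 [ 0.6938  0.0767  0.02  ]
 [ 0.7056 -0.0423  0.02  ]]
bed S [0.56664966 0.00261316] 0.10791348499172784 [[ 0.9  0.9]
 [ 1.4 -1. ]
 [-0.3 -2.1]
 [-2.   2.2]]
bed D [0.55582201 0.00883939] 0.1227727948697843 [[ -2.1   0.7]
 [ -2.6   4.1]
 [-10.   -0.3]
 [ 14.6  -4.5]]
tray [[0.5464 0.219  0.025 ]
 [0.5296 0.3546 0.025 ]
 [0.676  0.3684 0.025 ]
 [0.6913 0.2321 0.025 ]] [0.61083849 0.29353341 0.025     ] [np.float64(0.14547144025107314), np.float64(0.13658637417909916), np.float64(0.14703353668975333), np.float64(0.13718829748707184)]
tray D [[0.6699 0.2428 0.025 ]
 [0.5269 0.2277 0.025 ]
 [0.512  0.368  0.025 ]
 [0.6542 0.3801 0.025 ]] [0.59076129 0.30465699 0.025     ]
disc [0.42608595 0.26858133 0.068     ] [0.41302871 0.27110374 0.068     ]
[[0.3813 0.2211 0.    ]
 [0.4796 0.2581 0.    ]
 [0.4483 0.3266 0.    ]]
[[0.3537 0.2813 0.    ]
 [0.446  0.3207 0.    ]]
```

```bash
python3 - <<'E'
from fit import *
S=cam("scene");D=cam("side")
print(proj(D,[[0,0,0]]))
t=np.array([.5666,.0026]);th=.108
Rm=R.from_euler("z",th).as_matrix()
im=cv2.imread("pics/side0.png");im2=cv2.imread("pics/scene0.png")
M=np.array([(-.145,-.062,.02),(-.145,.062,.02),(.135,.062,.02),(.135,-.062,.02)])@Rm.T+[t[0],t[1],0]
B=np.array([(.1,.1,0),(-.1,.1,0),(-.1,-.1,0),(.1,-.1,0)])
for i,c in((im,D),(im2,S)):
    for P in (M,B): cv2.polylines(i,[np.int32(np.round(proj(c,P)*16))],True,(0,0,255),1,shift=4)
cv2.imwrite("pics/side_ov.png",im);cv2.imwrite("pics/scene_ov.png",im2)
E
```

```text
[[462.70811253 242.79651947]]
```

View pics/side_ov.png

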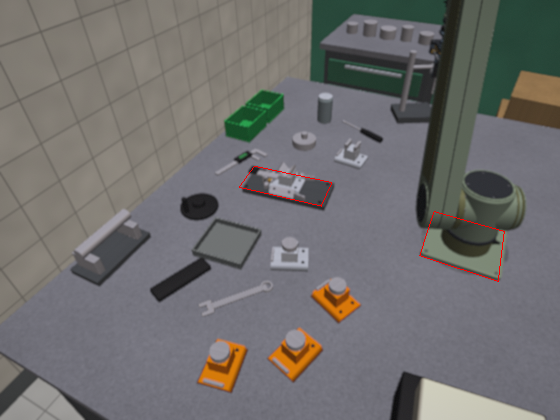

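View pics/scene_ov.png

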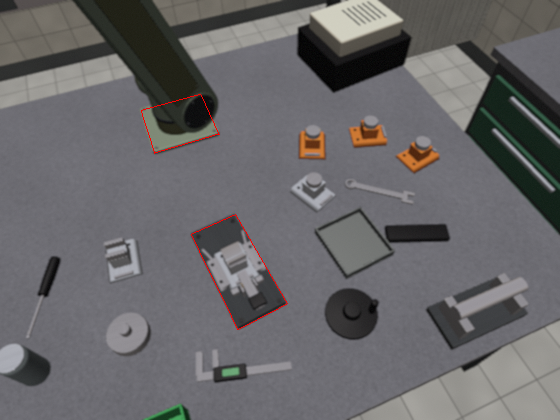

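```bash
python3 - <<'E'
from fit import *
W=cam("wrist");e=W[2]
for v in (0,100,209,240,300):
    p=onz(W,283,v,.0); y=np.array([np.sin(-1.18),-np.cos(-1.18)])
    print(v,(p[:2]-get_obs()["ee_pos"][:2])@y, p)
E
```

```text
0 -0.2122517278851438 [ 0.41519046 -0.45058853  0.        ]
100 -0.10349635933241093 [ 0.31457644 -0.491875    0.        ]
209 0.030583808394470478 [ 0.1905311 -0.5427698  0.       ]
240 0.07325462363938676 [ 0.15105343 -0.55896598  0.        ]
300 0.16381360023819808 [ 0.06727062 -0.59333729  0.        ]
```

```bash
python3 -m pendant '[{"delta_pos":[-0.7,-0.63,-0.15],"delta_rot":[0,0,0],"jaw":1},{"delta_pos":[-0.7,-0.63,-0.15],"delta_rot":[0,0,0],"jaw":1},{"delta_pos":[-0.7,-0.63,-0.15],"delta_rot":[0,0,0],"jaw":1},{"delta_pos":[-0.7,-0.63,-0.15],"delta_rot":[0,0,0],"jaw":1},{"delta_pos":[-0.7,-0.63,-0.15],"delta_rot":[0,0,0],"jaw":1}]'
```

```text
clock: 0.65
ee_pos: [0.2981, -0.308, 0.2735]
orientation: [-3.141, 0.0, -1.181]
force: [0.7, -0.6, -0.1]
grip_width: 0.091
```

```bash
R='' ; python3 -m pendant '[{"delta_pos":[-0.7,-0.63,-0.15],"delta_rot":[0,0,0],"jaw":1},{"delta_pos":[-0.7,-0.63,-0.15],"delta_rot":[0,0,0],"jaw":1},{"delta_pos":[-0.7,-0.63,-0.15],"delta_rot":[0,0,0],"jaw":1},{"delta_pos":[-0.7,-0.63,-0.15],"delta_rot":[0,0,0],"jaw":1},{"delta_pos":[-0.7,-0.63,-0.15],"delta_rot":[0,0,0],"jaw":1}]'
python3 -m pendant '[{"delta_pos":[-0.7,-0.63,-0.15],"delta_rot":[0,0,0],"jaw":-1},{"delta_pos":[-0.7,-0.63,-0.15],"delta_rot":[0,0,0],"jaw":-1},{"delta_pos":[-0.7,-0.63,-0.15],"delta_rot":[0,0,0],"jaw":-1},{"delta_pos":[-0.7,-0.63,-0.15],"delta_rot":[0,0,0.045],"jaw":-1},{"delta_pos":[-0.7,-0.63,-0.15],"delta_rot":[0,0,0.045],"jaw":-1}]'
python3 - <<'E'
from h import *
print(get_calibration("wrist")); cv2.imwrite("pics/w1.png",cv2.cvtColor(camera("wrist"),cv2.COLOR_RGB2BGR)); print(get_obs()["ee_pos"],get_obs()["joint_vel"])
np.save("w1.npy",np.array([0]))
import pickle;pickle.dump(cam("wrist"),open("w1.pkl","wb"))
E
```

```text
clock: 1.15
ee_pos: [0.377, -0.0862, 0.3113]
orientation: [-3.141, -0.0, -1.18]
force: [0.8, -0.1, -0.0]
grip_width: 0.0915
clock: 1.65
ee_pos: [0.4602, 0.1297, 0.3482]
orientation: [3.141, -0.0, -1.457]
force: [1.6, -0.7, 0.0]
grip_width: 0.054
{'camera_matrix': array([[307.73494435,   0.        , 283.26639729],
       [  0.        , 307.73494435, 209.20017946],
       [  0.        ,   0.        ,   1.        ]]), 'distortion': array([-0.06665027,  0.        ,  0.        ,  0.        ,  0.        ]), 'eye': array([0.53323095, 0.13760016, 0.49642574]), 'rotation': array([ 2.87622401e+00, -9.24090909e-04, -1.45797468e+00])}
[0.46423581 0.13562435 0.3485424 ] [-0.08113478 -0.03702748  0.09127476 -0.06076406  0.00772704 -0.44645883]
```

View pics/w1.png

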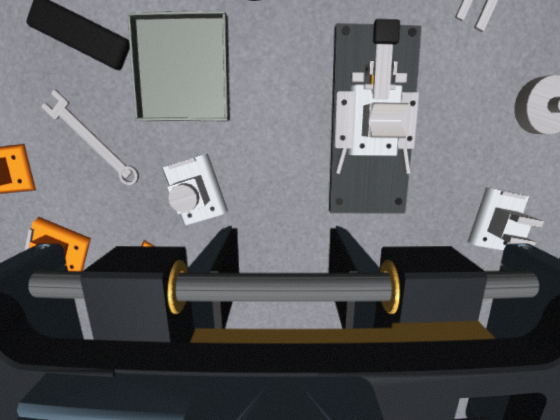

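The view is clear: the bed is at (375,118) with its pad at (387,30), the vee plate at (385,118), the grey disc plate at (195,188), the tray at (180,65) and the fork plate at (500,218). The orange ones are on the left. I'll retake the picture now the arm has settled.

```bash
python3 - <<'E'
from h import *
import pickle
camera("wrist")
w=cam("wrist"); im=camera("wrist"); o=get_obs()
cv2.imwrite("pics/w2.png",cv2.cvtColor(im,cv2.COLOR_RGB2BGR)); pickle.dump(w,open("w2.pkl","wb"))
print(o["ee_pos"],o["orientation"],o["joint_vel"].round(3),w[2])
crop("pics/w2.png",320,10,110,115,5,"pics/w2a.png")
crop("pics/w2.png",320,110,110,110,5,"pics/w2a2.png")
crop("pics/w2.png",120,0,120,120,4.9,"pics/w2b.png")
crop("pics/w2.png",150,140,90,90,6,"pics/w2c.png")
E
```

```text
[0.4611509  0.12980319 0.34733704] [ 3.14076230e+00 -1.77261993e-04 -1.44735007e+00] [-0.051 -0.03   0.048 -0.018  0.016 -0.032] [0.53530552 0.14029101 0.4961282 ]
```

View pics/w2a.png

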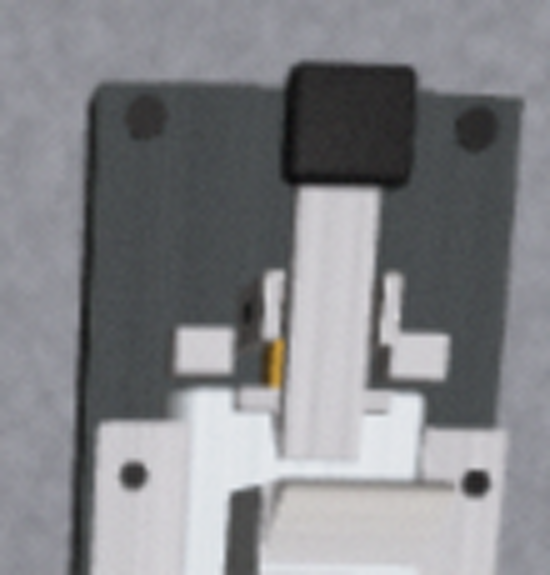

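View pics/w2a2.png

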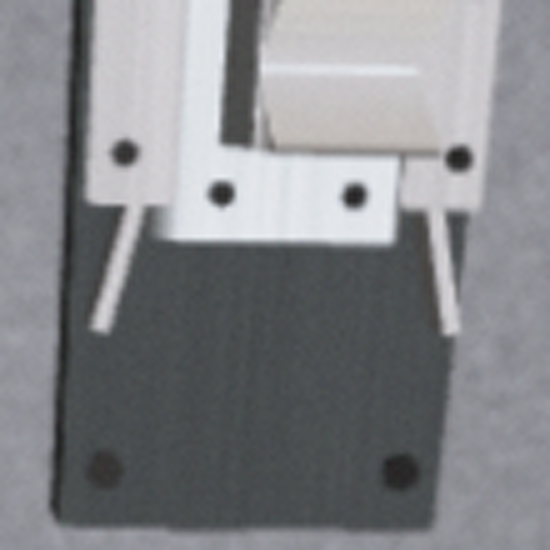

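View pics/w2b.png

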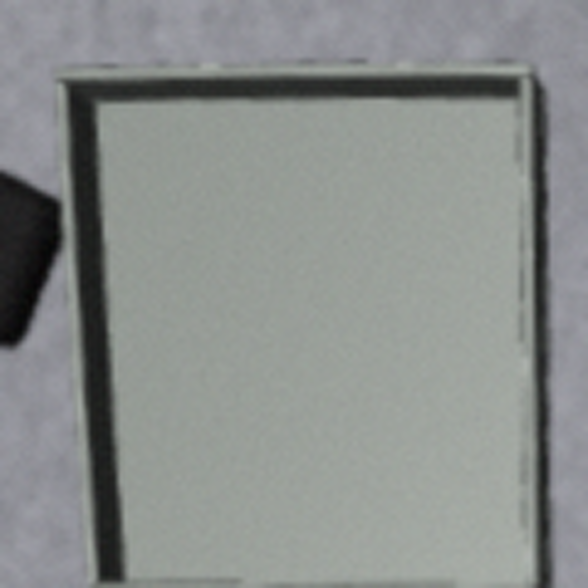

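View pics/w2c.png

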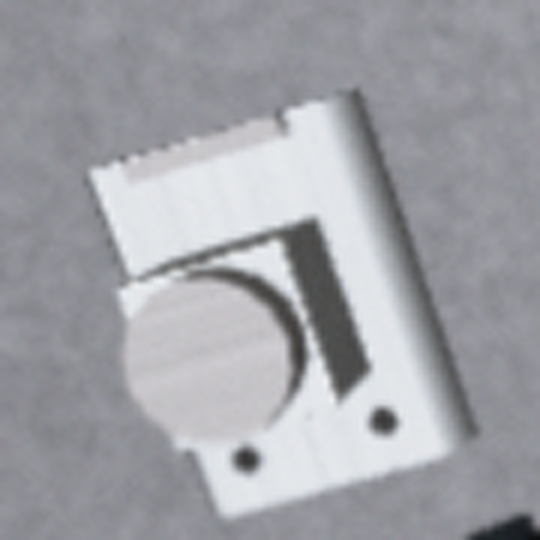

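```bash
python3 - <<'E'
from fit import *
import pickle
for i in range(3):
    camera("side"); o=get_obs(); print(o["clock"],o["ee_pos"],o["orientation"][2],get_calibration("wrist")["eye"])
w=pickle.load(open("w2.pkl","rb"))
def P(x,y,cx,cy,s,z): return onz(w,cx+x/s,cy+y/s,z)
M=[(-.145,-.062),(-.145,.062),(.135,.062),(.135,-.062)]
# image: up=+x, left=+y
O=[P(432,523,320,110,5,.02),P(62,520,320,110,5,.02),P(100,85,320,10,5,.02),P(522,98,320,10,5,.02)]
t,th,r=fit(M,O);print("bed W",t,th,(r*1e3).round(1))
O=[P(352,125,320,10,5,.059)];print("pad",O, "pred",t+np.array([np.cos(th),np.sin(th)])*.115)
# tray: rim outer z .025: TL TR BR BL 
O=[P(58,78,120,0,4.9,.025),P(534,70,120,0,4.9,.025),P(540,585,120,0,4.9,.025),P(95,588,120,0,4.9,.025)]
t,th,r=fit([(.075,.07),(.075,-.07),(-.075,-.07),(-.075,.07)],O);print("tray",t,th,(r*1e3).round(1))
# disc
print("disc top",P(208,353,150,140,6,.068))
# bottom corners z=0 right side; left ridge-top etc
O=[P(358,92,150,140,6,.0),P(477,435,150,140,6,.0)];print(O,np.linalg.norm(O[0]-O[1]),np.arctan2(*(O[0]-O[1])[1::-1]))
# foot top corners z=.014: BL (228,518), BR(447,458)
O=[P(228,518,150,140,6,.014),P(447,458,150,140,6,.014)];print(O,np.linalg.norm(O[0]-O[1]),np.arctan2(*(O[0]-O[1])[1::-1])-np.pi/2)
E
```

```text
1.85 [0.4604157  0.12836778 0.34721555] -1.4487690652822534 [0.53361152 0.13693136 0.49534294]
1.9 [0.46003611 0.12750133 0.34729488] -1.4504759803664284 [0.53326827 0.13594564 0.49541484]
1.95 [0.45990302 0.12698994 0.34744485] -1.451764529973974 [0.53310278 0.1353143  0.49559924]
bed W [0.55782717 0.00216811] 0.1156053442554391 [[ 2.   1.7]
 [ 2.7 -1.1]
 [-2.4 -1.3]
 [-2.3  0.8]]
pad [array([0.67004874, 0.01579203, 0.059     ])] pred [0.67205956 0.01543313]
tray [0.59985978 0.29593069] 0.10683225719618793 [[-3.  -1.3]
 [-3.2  0.2]
 [ 3.5  1.9]
 [ 2.7 -0.8]]
disc top [0.41871218 0.26964685 0.068     ]
[array([0.4768799 , 0.25285742, 0.        ]), array([0.38570592, 0.2137505 , 0.        ])] 0.09920709222673571 0.4051915798005433
[array([0.35770217, 0.27866984, 0.014     ]), array([0.38241958, 0.21935246, 0.014     ])] 0.06426120491219364 0.39481759609675127
```

```bash
python3 -m pendant '[{"delta_pos":[0.34,-0.49,0.59],"delta_rot":[0,0,0],"jaw":-1},{"delta_pos":[0.34,-0.49,0.59],"delta_rot":[0,0,0],"jaw":-1},{"delta_pos":[0.34,-0.49,0.59],"delta_rot":[0,0,0],"jaw":-1},{"delta_pos":[0.34,-0.49,0.59],"delta_rot":[0,0,0],"jaw":-1},{"delta_pos":[0.34,-0.49,0.59],"delta_rot":[0,0,0],"jaw":-1}]'
python3 -m pendant '[{"delta_pos":[0.34,-0.49,0.59],"delta_rot":[0,0,0],"jaw":-1},{"delta_pos":[0.34,-0.49,0.59],"delta_rot":[0,0,0],"jaw":-1},{"delta_pos":[0.34,-0.49,0.59],"delta_rot":[0,0,0],"jaw":-1},{"delta_pos":[0,0,0],"delta_rot":[0,0,0],"jaw":-1},{"delta_pos":[0,0,0],"delta_rot":[0,0,0],"jaw":-1}]'
python3 - <<'E'
from h import *
for n in ["scene","side"]:
    cv2.imwrite(f"pics/{n}1.png",cv2.cvtColor(camera(n),cv2.COLOR_RGB2BGR))
print(get_obs()["ee_pos"],get_obs()["orientation"])
crop("pics/scene1.png",180,180,140,145,4,"pics/s1.png")
crop("pics/side1.png",190,120,160,110,5,"pics/d1.png")
E
```

```text
clock: 2.45
ee_pos: [0.5924, 0.0555, 0.1995]
orientation: [-3.142, -0.0, -1.454]
force: [-0.8, 0.0, 0.4]
grip_width: 0.0007
clock: 2.95
ee_pos: [0.6703, 0.0143, 0.1111]
orientation: [3.139, 0.0, -1.454]
force: [-0.6, -0.0, 1.2]
grip_width: 0.0005
[0.67090347 0.01547045 0.11344982] [-3.14011304e+00 -1.27385986e-04 -1.45259494e+00]
```

View pics/s1.png

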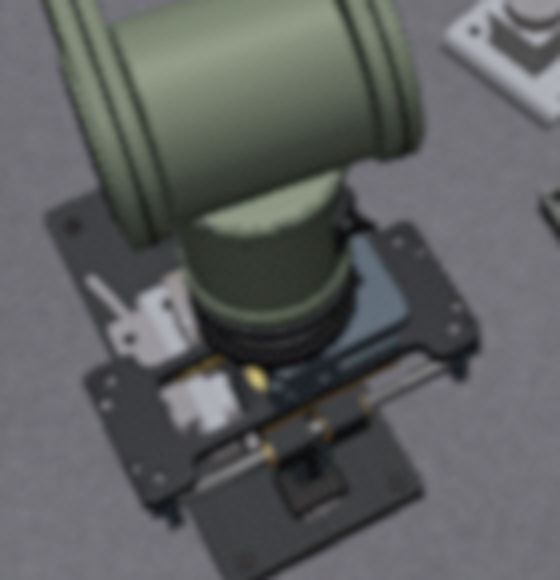

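View pics/d1.png

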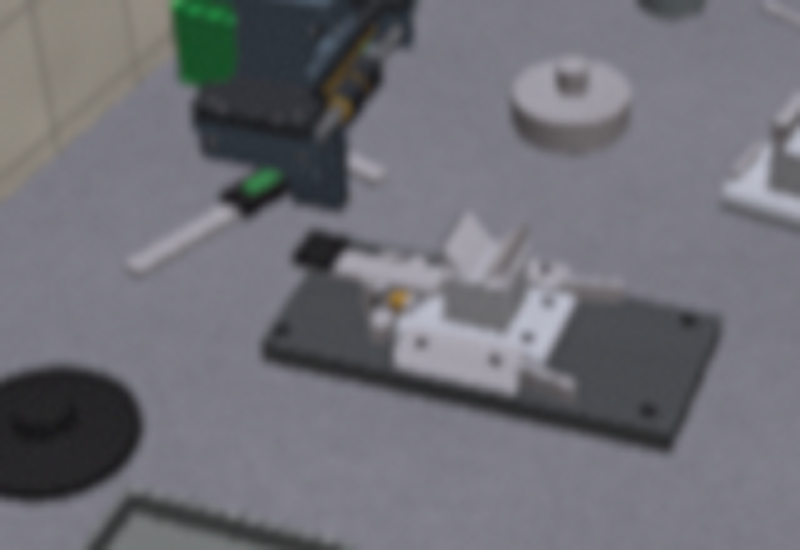

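```bash
python3 -m pendant '[{"delta_pos":[0,-0.06,0.2],"delta_rot":[0,0,0],"jaw":-1},{"delta_pos":[0,0,0.2],"delta_rot":[0,0,0],"jaw":-1},{"delta_pos":[0,0,0.2],"delta_rot":[0,0,0],"jaw":-1},{"delta_pos":[0,0,0.1],"delta_rot":[0,0,0],"jaw":-1},{"delta_pos":[0,0,0.06],"delta_rot":[0,0,0],"jaw":-1}]'
python3 -m pendant '[{"delta_pos":[0,0,0.06],"delta_rot":[0,0,0],"jaw":-1},{"delta_pos":[0,0,0.06],"delta_rot":[0,0,0],"jaw":-1},{"delta_pos":[0,0,0.04],"delta_rot":[0,0,0],"jaw":-1},{"delta_pos":[0,0,0],"delta_rot":[0,0,0],"jaw":-1},{"delta_pos":[0,0,0],"delta_rot":[0,0,0],"jaw":-1}]'
python3 - <<'E'
from h import *
for n in ["side"]:
    cv2.imwrite(f"pics/{n}2.png",cv2.cvtColor(camera(n),cv2.COLOR_RGB2BGR))
o=get_obs();print(o["ee_pos"],o["force"])
crop("pics/side2.png",190,120,160,110,5,"pics/d2.png")
E
```

```text
clock: 3.55
ee_pos: [0.6754, 0.0167, 0.0743]
orientation: [-3.139, -0.0, -1.452]
force: [1.1, 1.0, 4.6]
grip_width: 0.0005
clock: 4.05
ee_pos: [0.6755, 0.0165, 0.0708]
orientation: [-3.137, -0.0, -1.452]
force: [-3.4, 0.6, 22.7]
grip_width: 0.0004
[0.67552369 0.01653589 0.07075147] [-3.13499457  0.54806883 22.56783728]
```

View pics/d2.png

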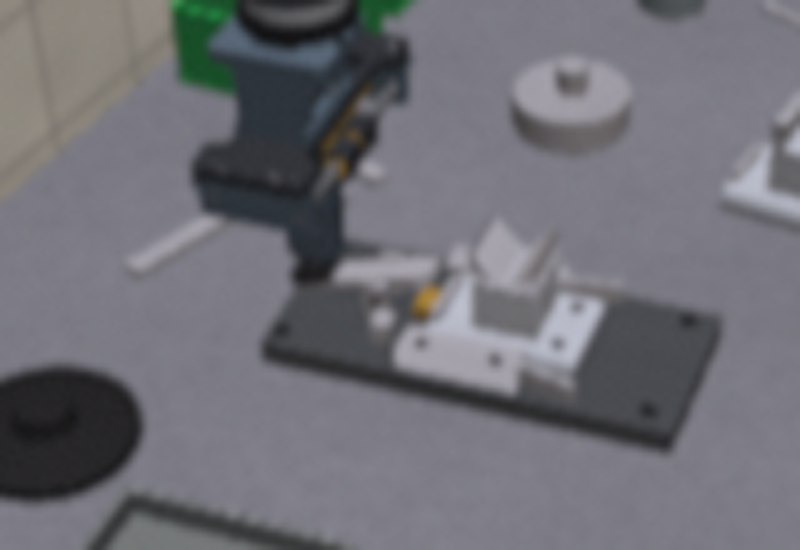

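The picture shows the plate has sprung out: the brass ejector is visible at crop (428,300) and the vee is about 18 mm nearer the robot. I'll lift and move over the vee's block.

```bash
python3 -m pendant '[{"delta_pos":[0,0,-0.7],"delta_rot":[0,0,0],"jaw":-1},{"delta_pos":[0,0,-0.95],"delta_rot":[0,0,0],"jaw":1},{"delta_pos":[0,0.6,-0.4],"delta_rot":[0,0,0],"jaw":1},{"delta_pos":[0,0.95,0],"delta_rot":[0,0,0],"jaw":1},{"delta_pos":[0,0.95,0],"delta_rot":[0,0,0],"jaw":1}]'
python3 -m pendant '[{"delta_pos":[0,0.17,0],"delta_rot":[0,0,0],"jaw":1},{"delta_pos":[0,0,0],"delta_rot":[0,0,0],"jaw":1},{"delta_pos":[0,0,0],"delta_rot":[0,0,0],"jaw":1},{"delta_pos":[0,0,0],"delta_rot":[0,0,0],"jaw":1},{"delta_pos":[0,0,0],"delta_rot":[0,0,0],"jaw":1}]'
python3 - <<'E'
from h import *
import pickle
pickle.dump(cam("wrist"),open("w3.pkl","wb"))
for n in ["wrist","scene"]:
    cv2.imwrite(f"pics/{n}3.png",cv2.cvtColor(camera(n),cv2.COLOR_RGB2BGR))
o=get_obs();print(o["ee_pos"],o["orientation"],o["force"],o["grip_width"])
crop("pics/scene3.png",180,180,140,145,4,"pics/s3.png")
E
```

```text
clock: 4.6
ee_pos: [0.5481, 0.0013, 0.1682]
orientation: [3.14, -0.0, -1.452]
force: [0.6, 0.7, -0.1]
grip_width: 0.0298
clock: 5.1
ee_pos: [0.5429, 0.0006, 0.168]
orientation: [-3.141, -0.0, -1.452]
force: [0.1, 0.4, 0.2]
grip_width: 0.0695
[0.54246744 0.00057653 0.16802134] [ 3.14136446e+00 -7.02340747e-05 -1.45181166e+00] [ 0.94104602  0.52073513 -0.37921751] 0.0775333384875412
```

View pics/wrist3.png

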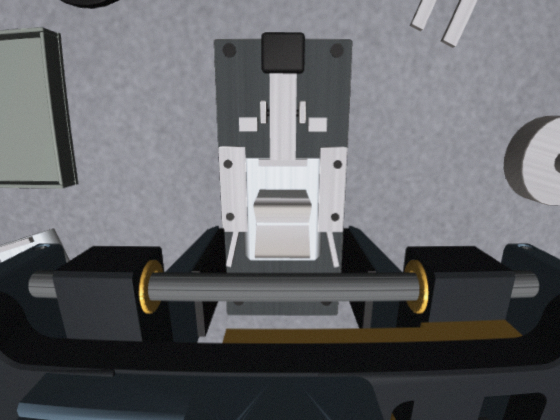

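View pics/s3.png

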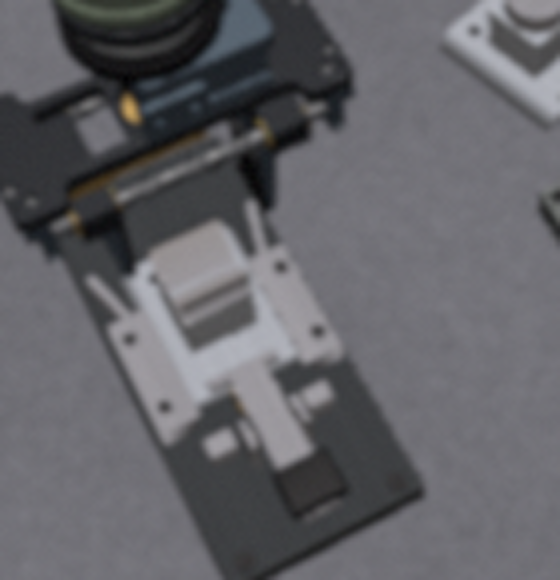

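```bash
python3 - <<'E'
from fit import *
import pickle
crop("pics/wrist3.png",205,30,160,120,4.9,"pics/w3a.png")
crop("pics/wrist3.png",205,140,160,125,4.7,"pics/w3b.png")
E
```

```text
(no output)
```

View pics/w3a.png

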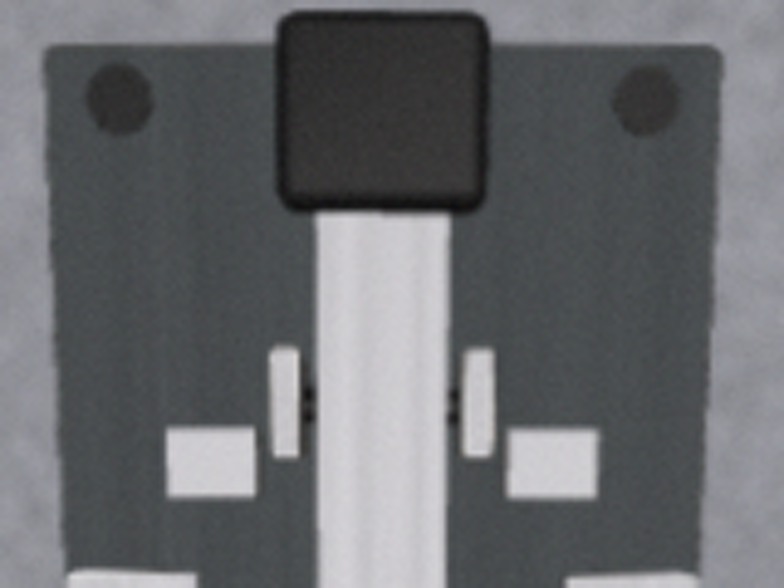

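View pics/w3b.png

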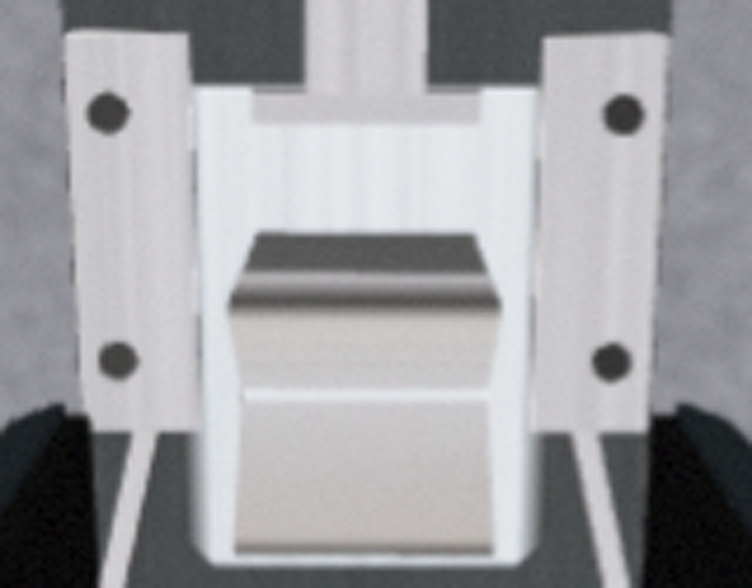

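```bash
python3 - <<'E'
from fit import *
import pickle
w=pickle.load(open("w3.pkl","rb"));print(w[2])
def a(x,y,z):return onz(w,205+x/4.9,30+y/4.9,z)
def b(x,y,z):return onz(w,205+x/4.7,140+y/4.7,z)
ref=np.array([.5425,.0006]);th=.1156;ux=np.array([np.cos(th),np.sin(th)]);uy=np.array([-ux[1],ux[0]])
def pr(n,p,nom): d=p[:2]-ref; print(n,"x",(d@ux*1e3).round(1),"y",(d@uy*1e3).round(1),"nom bed",nom)
pr("slab L",a(46,46,.02),(135,62));pr("slab R",a(722,46,.02),(135,-62))
pr("pad tl",a(276,14,.059),(130,17));pr("pad br",a(486,212,.057),(100,-17))
pr("way far L",b(66,33,.036),(40,62));pr("way far R",b(669,36,.036),(40,-62))
pr("way near L",b(92,430,.036),(-40,62));pr("way near R",b(648,432,.036),(-40,-62))
pr("plate far",b(365,86,.034),"50-18=32 (edge)");pr("plate near",b(365,562,.034),"-68")
pr("block far",b(365,232,.034),"22-18=4 at foot")
E
```

```text
[0.61592496 0.00883646 0.31627928]
slab L x 149.4 y 60.8 nom bed (135, 62)
slab R x 149.7 y -61.6 nom bed (135, -62)
pad tl x 143.8 y 16.5 nom bed (130, 17)
pad br x 114.7 y -16.9 nom bed (100, -17)
way far L x 55.6 y 57.3 nom bed (40, 62)
way far R x 55.3 y -58.2 nom bed (40, -62)
way near L x -24.6 y 56.0 nom bed (-40, 62)
way near R x -24.8 y -58.2 nom bed (-40, -62)
plate far x 45.3 y 0.0 nom bed 50-18=32 (edge)
plate near x -54.8 y -0.1 nom bed -68
block far x 16.5 y -0.0 nom bed 22-18=4 at foot
```

```bash
python3 -m pendant '[{"delta_pos":[0,0.1,0.6],"delta_rot":[0,0,0],"jaw":1},{"delta_pos":[0,0,0.6],"delta_rot":[0,0,0],"jaw":1},{"delta_pos":[0,0,0.6],"delta_rot":[0,0,0],"jaw":1},{"delta_pos":[0,0,0.3],"delta_rot":[0,0,0],"jaw":0.5},{"delta_pos":[0,0,0],"delta_rot":[0,0,0],"jaw":-1}]' 20
python3 -m pendant '[{"delta_pos":[0,0,0],"delta_rot":[0,0,0],"jaw":-1},{"delta_pos":[0,0,0],"delta_rot":[0,0,0],"jaw":-1},{"delta_pos":[0,0,0],"delta_rot":[0,0,0],"jaw":-1},{"delta_pos":[0,0,0],"delta_rot":[0,0,0],"jaw":-1},{"delta_pos":[0,0,0],"delta_rot":[0,0,0],"jaw":-1}]' 30
```

```text
clock: 5.7
ee_pos: [0.5354, -0.0, 0.061]
orientation: [3.136, 0.001, -1.452]
force: [0.5, -0.1, 0.1]
grip_width: 0.0779
clock: 6.2
ee_pos: [0.5372, 0.0, 0.0642]
orientation: [-3.14, -0.0, -1.452]
force: [-0.5, 1.0, 3.4]
grip_width: 0.0435
```

```bash
python3 -m pendant '[{"delta_pos":[0,0.3,0],"delta_rot":[0,0,0],"jaw":-1},{"delta_pos":[0,0.4,0],"delta_rot":[0,0,0],"jaw":-1},{"delta_pos":[0,0.4,0],"delta_rot":[0,0,0],"jaw":-1},{"delta_pos":[0,0.4,0],"delta_rot":[0,0,0],"jaw":-1},{"delta_pos":[0,0.3,0],"delta_rot":[0,0,0],"jaw":-1}]' 30
python3 - <<'E'
from h import *
cv2.imwrite(f"pics/scene4.png",cv2.cvtColor(camera("scene"),cv2.COLOR_RGB2BGR))
cv2.imwrite(f"pics/side4.png",cv2.cvtColor(camera("side"),cv2.COLOR_RGB2BGR))
o=get_obs();print(o["ee_pos"],o["orientation"],o["force"],o["grip_width"])
crop("pics/scene4.png",180,180,140,145,4,"pics/s4.png")
crop("pics/side4.png",190,120,160,110,5,"pics/d4.png")
E
```

```text
clock: 6.7
ee_pos: [0.4476, -0.0109, 0.0642]
orientation: [-3.139, -0.0, -1.452]
force: [1.8, -0.1, 1.7]
grip_width: 0.0442
[ 0.44586626 -0.01094568  0.06419527] [ 3.14129811e+00 -2.49510068e-04 -1.45210287e+00] [-3.55621611 -0.67740831  7.40012051] 0.0441005928355253
```

View pics/d4.png

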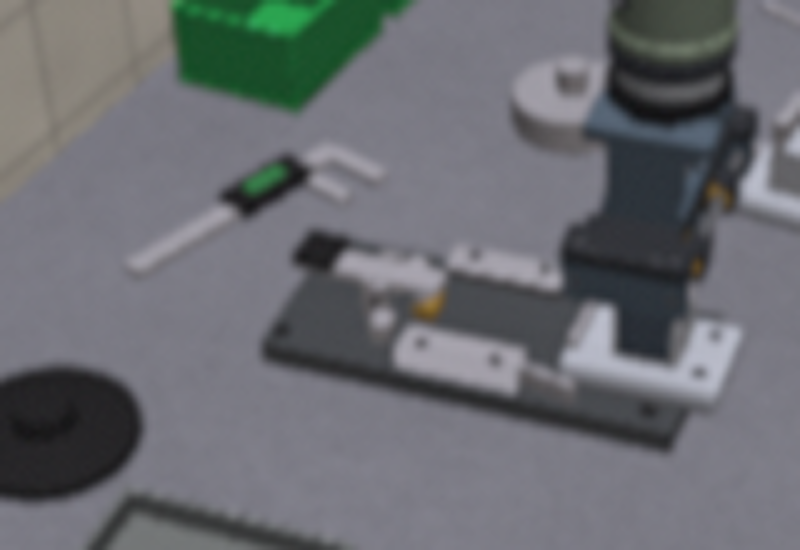

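```bash
python3 -m pendant '[{"delta_pos":[0,0,-0.5],"delta_rot":[0,0,0],"jaw":-1},{"delta_pos":[0,0,-0.7],"delta_rot":[0,0,0],"jaw":-1},{"delta_pos":[0,0,-0.6],"delta_rot":[0,0,0],"jaw":-1},{"delta_pos":[-0.5,-0.33,0],"delta_rot":[0,0,0],"jaw":-1},{"delta_pos":[-0.71,-0.47,0],"delta_rot":[0,0,0],"jaw":-1}]' 40
python3 -m pendant '[{"delta_pos":[-0.71,-0.47,0],"delta_rot":[0,0,0],"jaw":-1},{"delta_pos":[-0.71,-0.47,0],"delta_rot":[0,0,0],"jaw":-1},{"delta_pos":[-0.71,-0.47,0],"delta_rot":[0,0,0],"jaw":-1},{"delta_pos":[-0.71,-0.47,0],"delta_rot":[0,0,0],"jaw":-1},{"delta_pos":[-0.71,-0.47,0],"delta_rot":[0,0,0],"jaw":-1}]' 40
python3 -m pendant '[{"delta_pos":[-0.61,-0.4,0],"delta_rot":[0,0,0],"jaw":-1},{"delta_pos":[-0.36,-0.24,0],"delta_rot":[0,0,0],"jaw":-1},{"delta_pos":[0,0,0],"delta_rot":[0,0,0],"jaw":-1},{"delta_pos":[0,0,0],"delta_rot":[0,0,0],"jaw":-1},{"delta_pos":[0,0,0],"delta_rot":[0,0,0],"jaw":-1}]' 40
python3 - <<'E'
from h import *
import pickle
pickle.dump(cam("wrist"),open("w5.pkl","wb"))
for n in ["wrist","side"]:
    cv2.imwrite(f"pics/{n}5.png",cv2.cvtColor(camera(n),cv2.COLOR_RGB2BGR))
o=get_obs();print(o["ee_pos"],o["orientation"],o["force"],o["grip_width"])
E
```

```text
clock: 7.3
ee_pos: [0.4799, 0.0536, 0.1542]
orientation: [-3.141, -0.001, -1.455]
force: [0.5, -0.2, -3.0]
grip_width: 0.0439
clock: 7.8
ee_pos: [0.5756, 0.2458, 0.1522]
orientation: [3.14, -0.001, -1.452]
force: [1.0, -0.8, -3.3]
grip_width: 0.0442
clock: 8.3
ee_pos: [0.6008, 0.2952, 0.1526]
orientation: [3.139, -0.001, -1.452]
force: [0.1, -0.1, -3.7]
grip_width: 0.0438
[0.60114693 0.29512847 0.15328384] [ 3.14076907e+00 -5.51907523e-04 -1.45292540e+00] [ 0.09878905 -0.22117463 -4.10894551] 0.04435065669275186
```

View pics/wrist5.png

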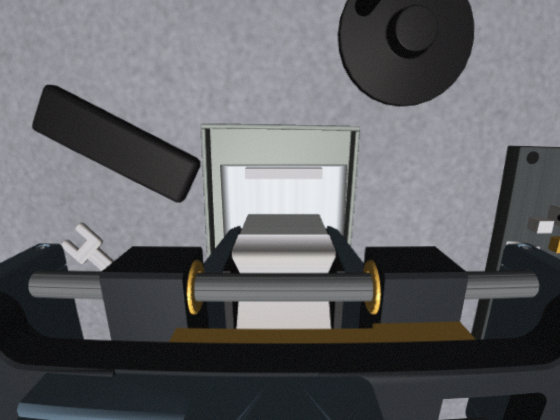

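View pics/side5.png

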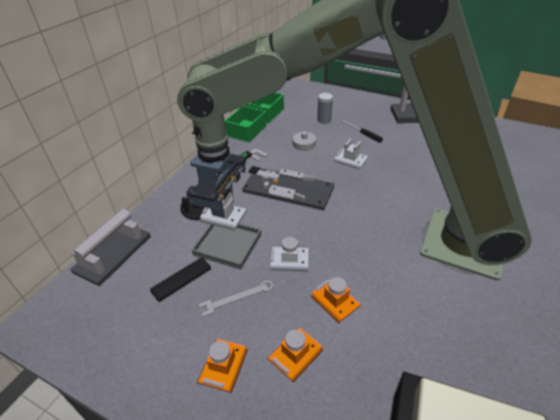

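```bash
python3 - <<'E'
from fit import *
import pickle
w=pickle.load(open("w5.pkl","rb"))
ref=np.array([.6011,.2951]);th=.1178;ux=np.array([np.cos(th),np.sin(th)]);uy=np.array([-ux[1],ux[0]])
for n,u,v,z in [("tray TL",202,125,.025),("tray TR",359,127,.025),("L",207,240,.025),("R",358,200,.025),("plate TL",221,164,.125),("plate TR",346,164,.125)]:
    d=onz(w,u,v,z)[:2]-ref;print(n,d@ux*1e3,d@uy*1e3)
E
```

```text
tray TL 74.2082001396538 70.1854733099877
tray TR 72.37215384984502 -66.77659718617144
L -32.52065814426981 72.58125612616377
R 6.781521068200906 -69.76233740136314
plate TL 52.22150744732383 35.090417612920604
plate TR 52.16095267956097 -36.325553671046414
```

```bash
python3 -m pendant '[{"delta_pos":[0,0,0.5],"delta_rot":[0,0,0],"jaw":-1},{"delta_pos":[0,0,0.6],"delta_rot":[0,0,0],"jaw":-1},{"delta_pos":[0,0,0.5],"delta_rot":[0,0,0],"jaw":-1},{"delta_pos":[0,0,0.24],"delta_rot":[0,0,0],"jaw":-1},{"delta_pos":[0,0,0.1],"delta_rot":[0,0,0],"jaw":-1}]' 40
python3 -m pendant '[{"delta_pos":[0,0,0.06],"delta_rot":[0,0,0],"jaw":-1},{"delta_pos":[0,0,0.04],"delta_rot":[0,0,0],"jaw":-1},{"delta_pos":[0,0,0.03],"delta_rot":[0,0,0],"jaw":-1},{"delta_pos":[0,0,0],"delta_rot":[0,0,0],"jaw":-1},{"delta_pos":[0,0,0],"delta_rot":[0,0,0],"jaw":-1}]' 40
```

```text
clock: 8.9
ee_pos: [0.601, 0.2954, 0.0553]
orientation: [3.14, -0.001, -1.453]
force: [0.4, 0.2, -3.5]
grip_width: 0.044
clock: 9.4
ee_pos: [0.6018, 0.2964, 0.0505]
orientation: [-3.141, 0.0, -1.452]
force: [-0.0, 1.6, -3.7]
grip_width: 0.0439
```

```bash
python3 -m pendant '[{"delta_pos":[0,0,0.02],"delta_rot":[0,0,0],"jaw":-1},{"delta_pos":[0,0,0.02],"delta_rot":[0,0,0],"jaw":-1},{"delta_pos":[0,0,0],"delta_rot":[0,0,0],"jaw":-1},{"delta_pos":[0,0,0],"delta_rot":[0,0,0],"jaw":-1},{"delta_pos":[0,0,0],"delta_rot":[0,0,0],"jaw":-1}]' 40
```

```text
clock: 9.9
ee_pos: [0.6017, 0.2963, 0.0483]
orientation: [-3.141, 0.0, -1.452]
force: [-0.4, 0.3, -0.9]
grip_width: 0.0436
```

```bash
python3 -m pendant '[{"delta_pos":[0,0,0.02],"delta_rot":[0,0,0],"jaw":-1},{"delta_pos":[0,0,0],"delta_rot":[0,0,0],"jaw":-1},{"delta_pos":[0,0,0],"delta_rot":[0,0,0],"jaw":0.3},{"delta_pos":[0,0,0],"delta_rot":[0,0,0],"jaw":0.8},{"delta_pos":[0,0,0],"delta_rot":[0,0,0],"jaw":0.8}]' 40
python3 -m pendant '[{"delta_pos":[0,0,0],"delta_rot":[0,0,0],"jaw":0.8},{"delta_pos":[0,0,-0.2],"delta_rot":[0,0,0],"jaw":0.8},{"delta_pos":[0,0,-0.6],"delta_rot":[0,0,0],"jaw":1},{"delta_pos":[0,0,-0.9],"delta_rot":[0,0,0],"jaw":1},{"delta_pos":[0,0,-0.9],"delta_rot":[0,0,0],"jaw":1}]' 40
```

```text
clock: 10.4
ee_pos: [0.6017, 0.2962, 0.0468]
orientation: [-3.141, -0.0, -1.452]
force: [0.0, 0.3, 0.2]
grip_width: 0.065
clock: 10.9
ee_pos: [0.6013, 0.2961, 0.1785]
orientation: [3.141, -0.0, -1.452]
force: [0.7, -0.8, -0.3]
grip_width: 0.0909
```

```bash
python3 -m pendant '[{"delta_pos":[0.05,0.74,0],"delta_rot":[0,0,0],"jaw":1},{"delta_pos":[0.05,0.74,0],"delta_rot":[0,0,0],"jaw":1},{"delta_pos":[0.05,0.74,0],"delta_rot":[0,0,0],"jaw":1},{"delta_pos":[0.05,0.74,0],"delta_rot":[0,0,0],"jaw":1},{"delta_pos":[0.05,0.74,0],"delta_rot":[0,0,0],"jaw":1}]' 40
python3 -m pendant '[{"delta_pos":[0.05,0.74,0],"delta_rot":[0,0,0],"jaw":1},{"delta_pos":[0,0,0],"delta_rot":[0,0,-0.045],"jaw":1},{"delta_pos":[0,0,0],"delta_rot":[0,0,-0.045],"jaw":1},{"delta_pos":[0,0,0],"delta_rot":[0,0,0],"jaw":1},{"delta_pos":[0,0,0],"delta_rot":[0,0,0],"jaw":1}]' 40
python3 - <<'E'
from h import *
import pickle
camera("side"); camera("side")
pickle.dump(cam("wrist"),open("w6.pkl","wb"))
for n in ["wrist","side"]:
    cv2.imwrite(f"pics/{n}6.png",cv2.cvtColor(camera(n),cv2.COLOR_RGB2BGR))
o=get_obs();print(o["clock"],o["ee_pos"],o["orientation"],o["force"],o["grip_width"])
crop("pics/wrist6.png",200,130,170,130,4.5,"pics/w6a.png")
crop("pics/side6.png",160,200,150,110,5,"pics/d6.png")
E
```

```text
clock: 11.4
ee_pos: [0.418, 0.2616, 0.1776]
orientation: [-3.14, 0.0, -1.452]
force: [-0.7, 0.7, -0.0]
grip_width: 0.0916
clock: 11.9
ee_pos: [0.3831, 0.2551, 0.1774]
orientation: [-3.141, 0.0, -1.172]
force: [0.2, -0.5, 0.0]
grip_width: 0.0914
12.1 [0.38307029 0.25498801 0.1768581 ] [ 3.14150174e+00 -9.67212848e-05 -1.17060399e+00] [-0.18047936  0.41256538 -0.2302967 ] 0.09104577379010255
```

View pics/wrist6.png

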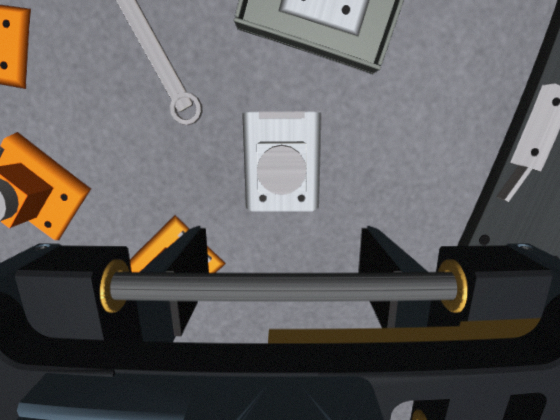

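View pics/w6a.png

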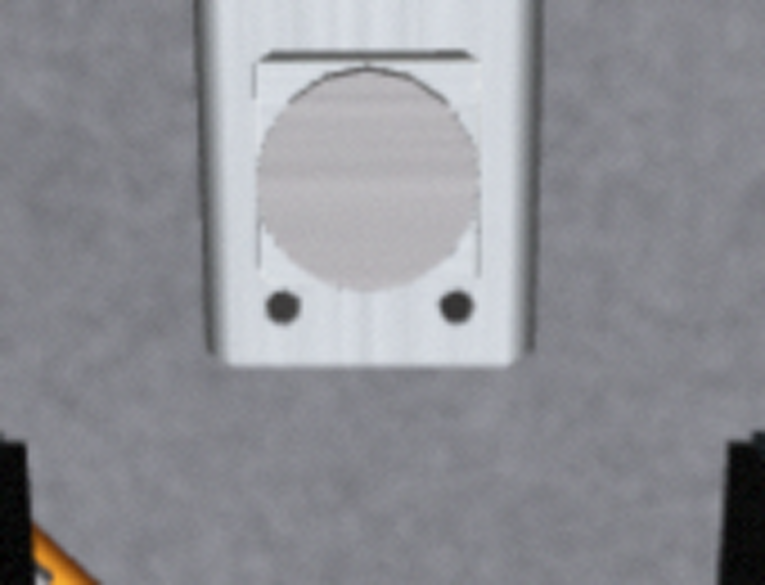

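View pics/d6.png

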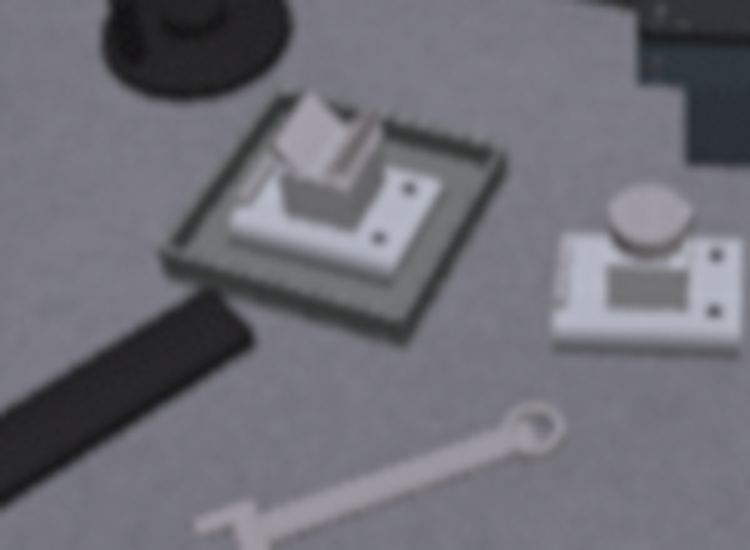

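```bash
python3 - <<'E'
from fit import *
import pickle
w=pickle.load(open("w6.pkl","rb"))
p=np.array([.38307,.25499]);th=-1.1706;tx=np.array([np.cos(th),np.sin(th)]);ty=np.array([np.sin(th),-np.cos(th)])
for n,u,v,z in [("disc",281.8,170,.068),("ridge far L",247,112,.014),("far R",317,112,.014),("near L",200+225/4.5,130+365/4.5,.014),("near R",200+518/4.5,130+365/4.5,.014),("orange corner",178,216,.014),("orange corner2",224,263,.014)]:
    d=onz(w,u,v,z)[:2]-p;print(n,"tx",(d@tx*1e3).round(1),"ty",(d@ty*1e3).round(1))
E
```

```text
disc tx -0.7 ty -37.6
ridge far L tx -34.7 ty -86.9
far R tx 33.4 ty -86.8
near L tx -34.5 ty 13.1
near R tx 33.9 ty 13.3
orange corner tx -111.5 ty 18.4
orange corner2 tx -65.2 ty 72.6
```

```bash
python3 -m pendant '[{"delta_pos":[-0.01,-0.74,0.2],"delta_rot":[0,0,0],"jaw":1},{"delta_pos":[0,0,0.7],"delta_rot":[0,0,0],"jaw":1},{"delta_pos":[0,0,0.7],"delta_rot":[0,0,0],"jaw":1},{"delta_pos":[0,0,0.6],"delta_rot":[0,0,0],"jaw":1},{"delta_pos":[0,0,0.46],"delta_rot":[0,0,0],"jaw":1}]' 40
python3 -m pendant '[{"delta_pos":[0,0,0],"delta_rot":[0,0,0],"jaw":-1},{"delta_pos":[0,0,0],"delta_rot":[0,0,0],"jaw":-1},{"delta_pos":[0,0,0],"delta_rot":[0,0,0],"jaw":-1},{"delta_pos":[0,0,0],"delta_rot":[0,0,0],"jaw":-1},{"delta_pos":[0,0,0],"delta_rot":[0,0,0],"jaw":-1}]' 40
python3 -m pendant '[{"delta_pos":[0,0,0],"delta_rot":[0,0,0],"jaw":-1},{"delta_pos":[0,0,0],"delta_rot":[0,0,0],"jaw":-1},{"delta_pos":[0,0,-0.3],"delta_rot":[0,0,0],"jaw":-1},{"delta_pos":[0,0,-0.8],"delta_rot":[0,0,0],"jaw":-1},{"delta_pos":[0,0,-0.9],"delta_rot":[0,0,0],"jaw":-1}]' 40
```

```text
clock: 12.6
ee_pos: [0.4162, 0.2694, 0.0419]
orientation: [3.139, -0.0, -1.17]
force: [-0.2, -0.1, -0.6]
grip_width: 0.0914
clock: 13.1
ee_pos: [0.4173, 0.2703, 0.0449]
orientation: [-3.139, 0.0, -1.169]
force: [-0.2, 0.3, -0.1]
grip_width: 0.054
clock: 13.6
ee_pos: [0.4149, 0.2687, 0.1428]
orientation: [3.135, -0.001, -1.169]
force: [0.9, 0.6, -4.5]
grip_width: 0.0437
```

```bash
python3 -m pendant '[{"delta_pos":[0.5,0.14,0],"delta_rot":[0,0,0],"jaw":-1},{"delta_pos":[0.8,0.23,0],"delta_rot":[0,0,0],"jaw":-1},{"delta_pos":[0.8,0.23,0],"delta_rot":[0,0,0],"jaw":-1},{"delta_pos":[0.8,0.23,0],"delta_rot":[0,0,0],"jaw":-1},{"delta_pos":[0.8,0.23,0],"delta_rot":[0,0,0],"jaw":-1}]' 40
python3 -m pendant '[{"delta_pos":[0.8,0.23,0],"delta_rot":[0,0,0],"jaw":-1},{"delta_pos":[0.6,0.18,0],"delta_rot":[0,0,0],"jaw":-1},{"delta_pos":[0.3,0.09,0],"delta_rot":[0,0,0],"jaw":-1},{"delta_pos":[0,0,0],"delta_rot":[0,0,0.045],"jaw":-1},{"delta_pos":[0,0,0],"delta_rot":[0,0,0.045],"jaw":-1}]' 40
python3 -m pendant '[{"delta_pos":[0,0,0],"delta_rot":[0,0,0],"jaw":-1},{"delta_pos":[0,0,0],"delta_rot":[0,0,0],"jaw":-1},{"delta_pos":[0,0,0],"delta_rot":[0,0,0],"jaw":-1},{"delta_pos":[0,0,0],"delta_rot":[0,0,0],"jaw":-1},{"delta_pos":[0,0,0],"delta_rot":[0,0,0],"jaw":-1}]' 40
python3 - <<'E'
from h import *
import pickle
pickle.dump(cam("wrist"),open("w7.pkl","wb"))
for n in ["wrist","side"]:
    cv2.imwrite(f"pics/{n}7.png",cv2.cvtColor(camera(n),cv2.COLOR_RGB2BGR))
o=get_obs();print(o["clock"],o["ee_pos"],o["orientation"],o["force"],o["grip_width"])
crop("pics/wrist7.png",180,60,190,190,3.1,"pics/w7a.png")
E
```

```text
clock: 14.1
ee_pos: [0.4392, 0.0771, 0.1431]
orientation: [3.139, 0.0, -1.169]
force: [1.5, -0.6, -5.3]
grip_width: 0.0439
clock: 14.6
ee_pos: [0.4494, -0.0099, 0.1429]
orientation: [3.139, 0.0, -1.459]
force: [-0.3, 0.6, -4.8]
grip_width: 0.0436
clock: 15.1
ee_pos: [0.4504, -0.009, 0.1438]
orientation: [3.141, -0.0, -1.451]
force: [0.1, -0.0, -4.9]
grip_width: 0.044
15.2 [ 0.45050066 -0.00900973  0.14390996] [-3.14156146e+00 -1.13885726e-04 -1.45130479e+00] [-0.30018756  0.03249923 -4.87718018] 0.043557456872866815
```

View pics/wrist7.png

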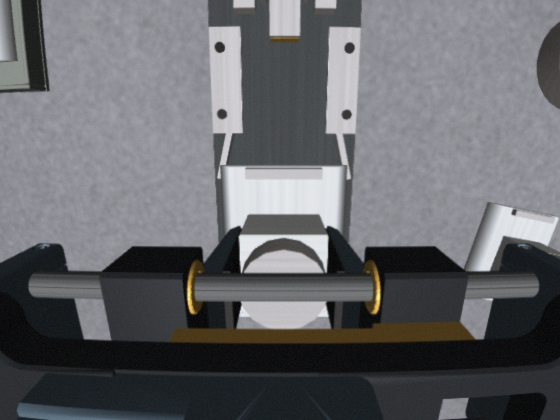

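View pics/w7a.png

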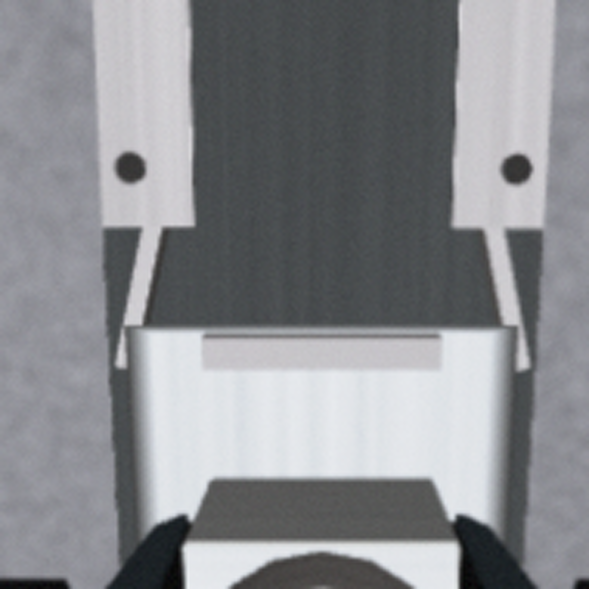

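```bash
python3 - <<'E'
from fit import *
import pickle
w=pickle.load(open("w7.pkl","rb"))
h=np.array([.557,.0023]);th=.1156;ux=np.array([np.cos(th),np.sin(th)]);uy=np.array([-ux[1],ux[0]])
f=lambda x,y,z:onz(w,180+x/3.1,60+y/3.1,z)
zb=.144-.0445
for n,x,y,z in [("wayL near out",104,228,.036),("wayR near out",545,228,.036),("wayL in",193,226,.036),("wayR in",452,226,.036),("hole L",130,168,.036),("hole R",516,168,.036),("plate L",130,327,zb+.002),("plate R",514,327,zb+.002),("ridge L",203,337,zb+.02),("ridge R",440,337,zb+.02)]:
    d=f(x,y,z)[:2]-h;print(n,(d@ux*1e3).round(1),(d@uy*1e3).round(1))
E
```

```text
wayL near out -39.6 57.5
wayR near out -39.2 -58.3
wayL in -39.1 34.0
wayR in -38.9 -33.8
hole L -24.4 50.0
hole R -24.1 -49.9
plate L -57.4 38.8
plate R -57.2 -38.1
ridge L -57.0 22.0
ridge R -56.9 -21.0
```

```bash
python3 -m pendant '[{"delta_pos":[0.014,0,0.3],"delta_rot":[0,0,0],"jaw":-1},{"delta_pos":[0,0,0.5],"delta_rot":[0,0,0],"jaw":-1},{"delta_pos":[0,0,0.4],"delta_rot":[0,0,0],"jaw":-1},{"delta_pos":[0,0,0.24],"delta_rot":[0,0,0],"jaw":-1},{"delta_pos":[0,0,0.04],"delta_rot":[0,0,0],"jaw":-1}]' 40
python3 -m pendant '[{"delta_pos":[0,0,0.04],"delta_rot":[0,0,0],"jaw":-1},{"delta_pos":[0,0,0.04],"delta_rot":[0,0,0],"jaw":-1},{"delta_pos":[0,0,0.02],"delta_rot":[0,0,0],"jaw":-1},{"delta_pos":[0,0,0],"delta_rot":[0,0,0],"jaw":-1},{"delta_pos":[0,0,0],"delta_rot":[0,0,0],"jaw":-1}]' 40
```

```text
clock: 15.7
ee_pos: [0.4496, -0.0097, 0.0686]
orientation: [3.138, 0.0, -1.452]
force: [0.0, -0.6, -5.0]
grip_width: 0.0436
clock: 16.2
ee_pos: [0.4508, -0.0098, 0.0652]
orientation: [-3.141, -0.0, -1.452]
force: [-0.6, -0.4, -5.1]
grip_width: 0.0438
```

```bash
python3 -m pendant '[{"delta_pos":[0,0,0.02],"delta_rot":[0,0,0],"jaw":-1},{"delta_pos":[0,0,0.01],"delta_rot":[0,0,0],"jaw":-1},{"delta_pos":[0,0,0],"delta_rot":[0,0,0],"jaw":-1},{"delta_pos":[0,0,0],"delta_rot":[0,0,0],"jaw":-1},{"delta_pos":[0,0,0],"delta_rot":[0,0,0],"jaw":-1}]' 40
```

```text
clock: 16.7
ee_pos: [0.4509, -0.0098, 0.0645]
orientation: [-3.14, -0.0, -1.452]
force: [-2.1, -0.4, 4.6]
grip_width: 0.0439
```

```bash
python3 -m pendant '[{"delta_pos":[0,-0.2,-0.008],"delta_rot":[0,0,0],"jaw":-1},{"delta_pos":[0,-0.2,0],"delta_rot":[0,0,0],"jaw":-1},{"delta_pos":[0,-0.2,0],"delta_rot":[0,0,0],"jaw":-1},{"delta_pos":[0,-0.2,0],"delta_rot":[0,0,0],"jaw":-1},{"delta_pos":[0,0,0],"delta_rot":[0,0,0],"jaw":-1}]' 40
```

```text
clock: 17.2
ee_pos: [0.4936, -0.0049, 0.0646]
orientation: [-3.137, -0.001, -1.452]
force: [2.7, 1.4, 4.0]
grip_width: 0.0443
```

```bash
python3 -m pendant '[{"delta_pos":[0,-0.2,0],"delta_rot":[0,0,0],"jaw":-1},{"delta_pos":[0,-0.2,0],"delta_rot":[0,0,0],"jaw":-1},{"delta_pos":[0,-0.2,0],"delta_rot":[0,0,0],"jaw":-1},{"delta_pos":[0,-0.2,0],"delta_rot":[0,0,0],"jaw":-1},{"delta_pos":[0,0,0],"delta_rot":[0,0,0],"jaw":-1}]' 45
python3 -m pendant '[{"delta_pos":[0,-0.1,0],"delta_rot":[0,0,0],"jaw":-1},{"delta_pos":[0,-0.1,0],"delta_rot":[0,0,0],"jaw":-1},{"delta_pos":[0,-0.1,0],"delta_rot":[0,0,0],"jaw":-1},{"delta_pos":[0,-0.1,0],"delta_rot":[0,0,0],"jaw":-1},{"delta_pos":[0,0,0],"delta_rot":[0,0,0],"jaw":-1}]' 45
```

```text
clock: 17.7
ee_pos: [0.5324, -0.0002, 0.0646]
orientation: [-3.138, -0.0, -1.452]
force: [3.5, -0.1, 4.5]
grip_width: 0.0438
clock: 18.2
ee_pos: [0.5465, 0.0016, 0.0648]
orientation: [3.134, 0.0, -1.452]
force: [-12.7, -2.1, 17.1]
grip_width: 0.0436
```

```bash
python3 -m pendant '[{"delta_pos":[0,-0.06,-0.006],"delta_rot":[0,0,0],"jaw":-1},{"delta_pos":[0,-0.06,0],"delta_rot":[0,0,0],"jaw":-1},{"delta_pos":[0,-0.06,0],"delta_rot":[0,0,0],"jaw":-1},{"delta_pos":[0,0,0],"delta_rot":[0,0,0],"jaw":-1},{"delta_pos":[0,0,0],"delta_rot":[0,0,0],"jaw":-1}]' 50
```

```text
clock: 18.7
ee_pos: [0.5495, 0.002, 0.0648]
orientation: [3.122, 0.0, -1.451]
force: [-23.4, -4.2, 25.6]
grip_width: 0.0441
```

```bash
python3 - <<'E'
from h import *
import pickle
pickle.dump(cam("wrist"),open("w8.pkl","wb"))
for n in ["wrist","side"]:
    cv2.imwrite(f"pics/{n}8.png",cv2.cvtColor(camera(n),cv2.COLOR_RGB2BGR))
o=get_obs();print(o["clock"],o["ee_pos"],o["orientation"],o["force"],o["ft_torque"])
crop("pics/wrist8.png",200,20,170,230,2.6,"pics/w8a.png")
crop("pics/side8.png",190,120,160,110,5,"pics/d8.png")
E
```

```text
18.8 [0.54952088 0.0020464  0.06474517] [ 3.12164233e+00  3.74569426e-04 -1.45124047e+00] [-22.83841759  -4.99157401  24.70764906] [-0.71190639  3.43468961 -0.09707328]
```

View pics/w8a.png

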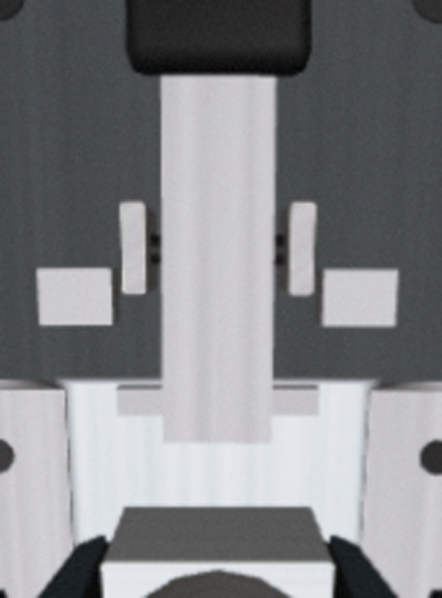

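View pics/d8.png

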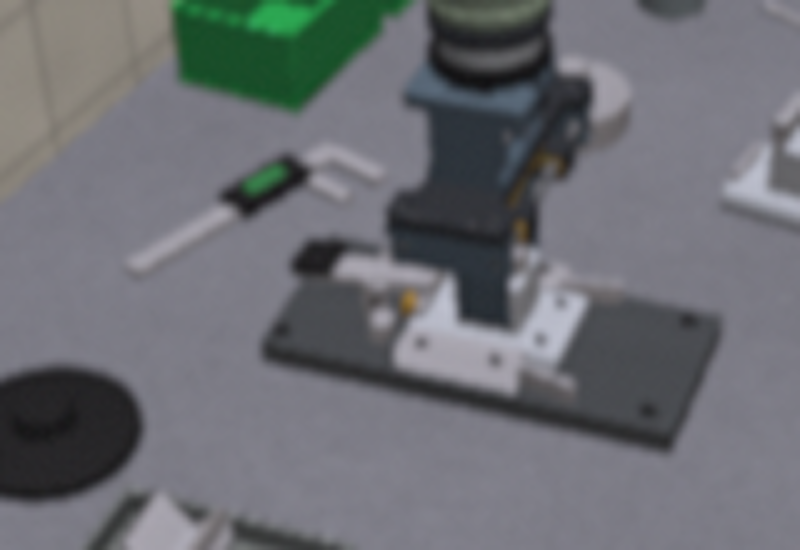

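```bash
python3 -m pendant '[{"delta_pos":[0,0,-0.02],"delta_rot":[0.006,0,0],"jaw":-1},{"delta_pos":[0,0,0],"delta_rot":[0.004,0,0],"jaw":-1},{"delta_pos":[0,-0.02,0],"delta_rot":[0,0,0],"jaw":-1},{"delta_pos":[0,-0.02,0],"delta_rot":[0,0,0],"jaw":-1},{"delta_pos":[0,0,0],"delta_rot":[0,0,0],"jaw":-1}]' 50
```

```text
clock: 19.3
ee_pos: [0.5496, 0.0021, 0.0643]
orientation: [-3.135, 0.001, -1.451]
force: [-24.3, -5.4, 21.0]
grip_width: 0.0433
```

```bash
python3 - <<'E'
from fit import *
import pickle
w=pickle.load(open("w8.pkl","rb"))
h=np.array([.557,.0023]);th=.1156;ux=np.array([np.cos(th),np.sin(th)]);uy=np.array([-ux[1],ux[0]])
f=lambda x,y,z:onz(w,200+x/2.6,20+y/2.6,z)
for n,x,y,z in [("plate front",90,380,.034),("ridge front top",140,386,.040),("ridge back",140,413,.040),("nose end z.05",218,441,.05),("nose end z.06",218,441,.06),("pad near",220,73,.057),("way L front",30,389,.036),("block front foot",218,507,.072)]:
    d=f(x,y,z)[:2]-h;print(n,(d@ux*1e3).round(1),(d@uy*1e3).round(1))
w=pickle.load(open("w3.pkl","rb"))
b=lambda x,y,z:onz(w,205+x/4.7,140+y/4.7,z)
d=b(365,122,.04)[:2]-h;print("vee ridge back then",d@ux*1e3)
E
```

```text
plate front 42.8 28.4
ridge front top 42.4 16.7
ridge back 36.5 16.8
nose end z.05 32.6 -0.1
nose end z.06 34.9 -0.1
pad near 101.1 -0.2
way L front 41.2 41.5
block front foot 25.2 -0.1
vee ridge back then 24.49252252377873
```

```bash
python3 -m pendant '[{"delta_pos":[0,0,-0.04],"delta_rot":[0,0,0],"jaw":-1},{"delta_pos":[0,-0.04,0],"delta_rot":[0,0,0],"jaw":-1},{"delta_pos":[0,-0.04,0],"delta_rot":[0,0,0],"jaw":-1},{"delta_pos":[0,-0.04,0],"delta_rot":[0,0,0],"jaw":-1},{"delta_pos":[0,0,0],"delta_rot":[0,0,0],"jaw":-1}]' 60
```

```text
clock: 19.8
ee_pos: [0.5612, 0.0037, 0.0647]
orientation: [-3.124, 0.001, -1.452]
force: [-6.6, -1.3, -2.0]
grip_width: 0.0435
```

```bash
python3 -m pendant '[{"delta_pos":[0,-0.04,0],"delta_rot":[0,0,0],"jaw":-1},{"delta_pos":[0,-0.04,0],"delta_rot":[0,0,0],"jaw":-1},{"delta_pos":[0,0,0],"delta_rot":[0,0,0],"jaw":-1},{"delta_pos":[0,0,0],"delta_rot":[0,0,0],"jaw":-1},{"delta_pos":[0,0,0],"delta_rot":[0,0,0],"jaw":-1}]' 60
python3 - <<'E'
from h import *
import pickle
pickle.dump(cam("wrist"),open("w9.pkl","wb"))
for n in ["wrist","side"]:
    cv2.imwrite(f"pics/{n}9.png",cv2.cvtColor(camera(n),cv2.COLOR_RGB2BGR))
crop("pics/wrist9.png",200,20,170,230,2.6,"pics/w9a.png")
E
```

```text
clock: 20.3
ee_pos: [0.5623, 0.0039, 0.0644]
orientation: [-3.13, 0.001, -1.452]
force: [-11.8, -3.1, 0.3]
grip_width: 0.0435
```

View pics/w9a.png

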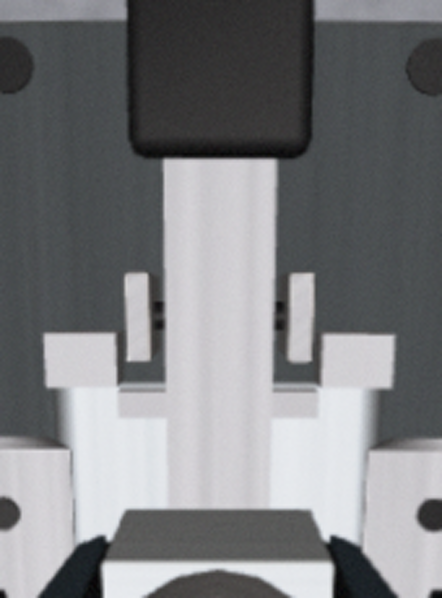

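```bash
python3 -m pendant '[{"delta_pos":[0,0.06,0],"delta_rot":[-0.005,0,0],"jaw":-1},{"delta_pos":[0,0.06,0],"delta_rot":[-0.005,0,0],"jaw":-1},{"delta_pos":[0,0.06,0],"delta_rot":[0,0,0],"jaw":-1},{"delta_pos":[0,0,0],"delta_rot":[0,0,0],"jaw":-1},{"delta_pos":[0,0,0],"delta_rot":[0,0,0],"jaw":-1}]' 40
```

```text
clock: 20.9
ee_pos: [0.5591, 0.0035, 0.0657]
orientation: [3.135, 0.001, -1.452]
force: [-4.4, 0.1, -6.7]
grip_width: 0.0443
```

```bash
python3 -m pendant '[{"delta_pos":[0,0.04,0.02],"delta_rot":[0,0,0],"jaw":-1},{"delta_pos":[0,0.04,0],"delta_rot":[0,0,0],"jaw":-1},{"delta_pos":[0,0,0],"delta_rot":[0,0,0],"jaw":-1},{"delta_pos":[0,0,0],"delta_rot":[0,0,0],"jaw":-1},{"delta_pos":[0,0,0],"delta_rot":[0,0,0],"jaw":-1}]' 40
```

```text
clock: 21.4
ee_pos: [0.5581, 0.0031, 0.0663]
orientation: [-3.141, -0.0, -1.452]
force: [-0.5, 0.2, -8.3]
grip_width: 0.0439
```

```bash
python3 -m pendant '[{"delta_pos":[0,0.02,0.03],"delta_rot":[0,0,0],"jaw":-1},{"delta_pos":[0,0,0],"delta_rot":[0,0,0],"jaw":-1},{"delta_pos":[0,0,0],"delta_rot":[0,0,0],"jaw":0},{"delta_pos":[0,0,0],"delta_rot":[0,0,0],"jaw":0.6},{"delta_pos":[0,0,0],"delta_rot":[0,0,0],"jaw":1}]' 40
python3 -m pendant '[{"delta_pos":[0,0,0],"delta_rot":[0,0,0],"jaw":1},{"delta_pos":[0,0,0],"delta_rot":[0,0,0],"jaw":1},{"delta_pos":[0,0,-0.2],"delta_rot":[0,0,0],"jaw":1},{"delta_pos":[0,0,-0.8],"delta_rot":[0,0,0],"jaw":1},{"delta_pos":[0,0,-0.9],"delta_rot":[0,0,0],"jaw":1}]' 40
python3 -m pendant '[{"delta_pos":[0,0.5,-0.6],"delta_rot":[0,0,0],"jaw":1},{"delta_pos":[0,0.8,-0.4],"delta_rot":[0,0,0],"jaw":1},{"delta_pos":[0,0.5,0],"delta_rot":[0,0,0],"jaw":1},{"delta_pos":[0,0,0],"delta_rot":[0,0,0],"jaw":1},{"delta_pos":[0,0,0],"delta_rot":[0,0,0],"jaw":1}]' 40
python3 - <<'E'
from h import *
import pickle
camera("side")
pickle.dump(cam("wrist"),open("w10.pkl","wb"))
for n in ["wrist","side","scene"]:
    cv2.imwrite(f"pics/{n}10.png",cv2.cvtColor(camera(n),cv2.COLOR_RGB2BGR))
crop("pics/wrist10.png",200,20,170,230,2.6,"pics/w10a.png")
print(get_obs()["ee_pos"],get_obs()["force"])
E
```

```text
clock: 21.9
ee_pos: [0.5577, 0.0027, 0.0656]
orientation: [-3.139, -0.001, -1.452]
force: [0.1, -0.9, 0.7]
grip_width: 0.0586
clock: 22.4
ee_pos: [0.5558, 0.0029, 0.1602]
orientation: [3.138, 0.0, -1.452]
force: [0.3, -0.4, 0.7]
grip_width: 0.0912
clock: 22.9
ee_pos: [0.4676, -0.0078, 0.2107]
orientation: [-3.139, -0.0, -1.452]
force: [1.1, -0.1, -0.0]
grip_width: 0.0911
[ 0.46824928 -0.00771196  0.20957388] [-0.58219278  0.12196865  0.26201719]
```

View pics/wrist10.png

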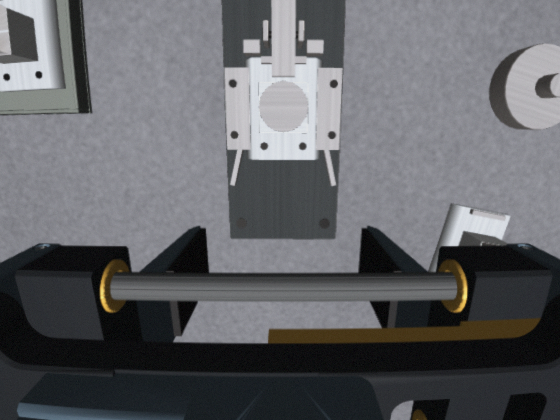

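View pics/w10a.png

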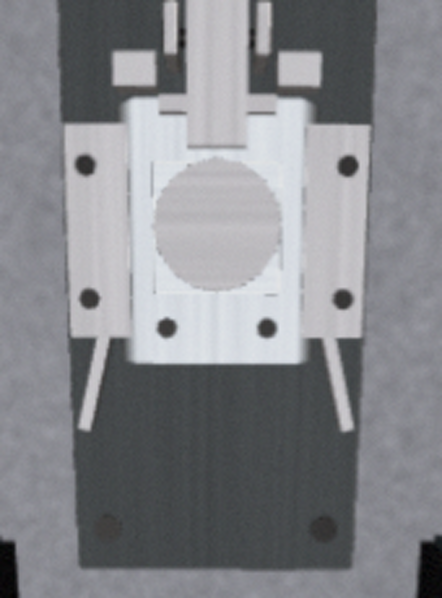

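View pics/side10.png

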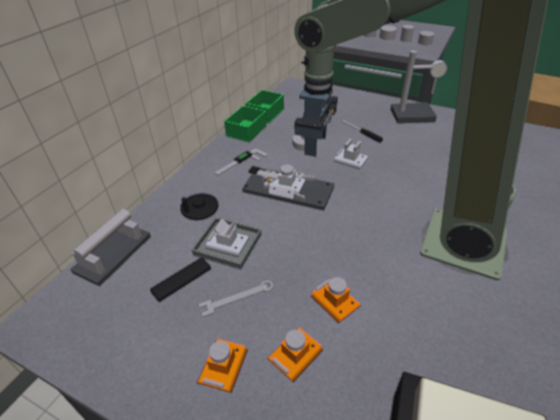

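View pics/scene10.png

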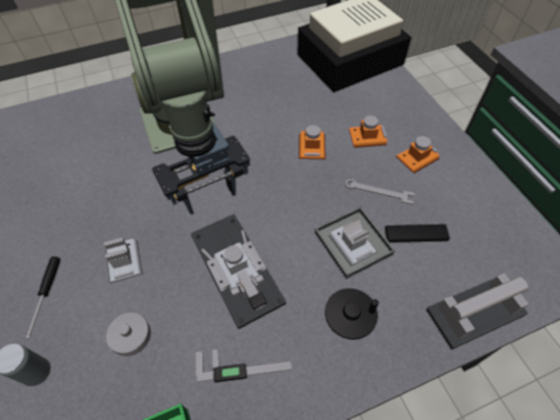

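Disc plate is seated behind the nose with the gripper clear. I'll measure where it lies relative to home.

```bash
python3 - <<'E'
from fit import *
import pickle
w=pickle.load(open("w10.pkl","rb"))
h=np.array([.557,.0023]);th=.1156;ux=np.array([np.cos(th),np.sin(th)]);uy=np.array([-ux[1],ux[0]])
f=lambda x,y,z:onz(w,200+x/2.6,20+y/2.6,z)
for n,x,y,z in [("front",145,98,.034),("back",217,363,.034),("ridge back z40",170,112,.04),("nose end z.05",217,147,.05),("way near",90,338,.036),("way far",90,123,.036),("disc",217,223,.088),("slab near",217,569,.02)]:
    d=f(x,y,z)[:2]-h;print(n,(d@ux*1e3).round(1),(d@uy*1e3).round(1))
E
```

```text
front 49.9 26.8
back -49.9 -0.5
ridge back z40 43.7 17.1
nose end z.05 29.9 -0.3
way near -39.8 50.1
way far 40.7 47.5
disc 0.9 -0.3
slab near -143.6 -0.7
```

```bash
python3 - <<'E'
from h import *
a=cv2.imread("pics/scene0.png")[200:330,180:300];b=cv2.imread("pics/scene10.png")[200:330,180:300]
a2=cv2.imread("pics/side0.png")[150:215,235:345];b2=cv2.imread("pics/side10.png")[150:215,235:345]
cv2.imwrite("pics/cmp1.png",cv2.resize(np.hstack([a,b]),None,fx=3.2,fy=3.2,interpolation=cv2.INTER_CUBIC))
cv2.imwrite("pics/cmp2.png",cv2.resize(np.vstack([a2,b2]),None,fx=4.5,fy=4.5,interpolation=cv2.INTER_CUBIC))
# pad area diff
print(np.abs(a.astype(int)-b)[90:115,65:90].mean(), np.abs(a.astype(int)-b)[10:40,20:60].mean())
E
```

```text
2.0448 2.356388888888889
```

View pics/cmp1.png

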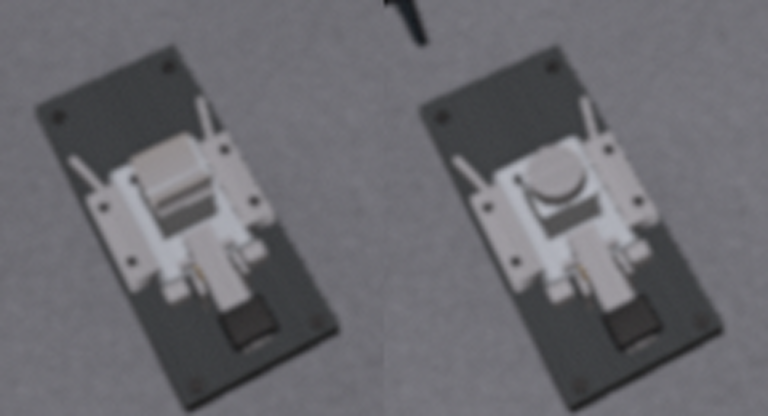

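View pics/cmp2.png

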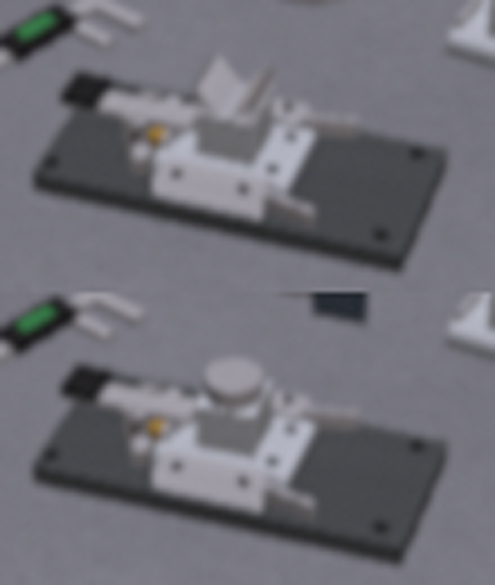

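The catch pad region matches the starting picture to within noise, so the catch is shut and the plate sits where the V-plate sat.

```bash
python3 -c "
from cell import *
print(hand_in())"
```

```text
the job is handed in; nothing more can be done
None
```

I changed the plates as asked and handed the job in at about 23 s, against the 72 s limit. I pressed the catch pad and the V-topped plate sprang loose. I slid it out, lowered it onto the tray floor and only then let go. Then I slid the grey disc plate in, ridge end first, past home to the stops, and the catch dropped behind its ridge.

**Last checks:**
- **Disc plate:** its ends measure +49.9 and -49.9 mm from home, and it stayed there after I released it.
- **Catch:** its pad looks the same as in the starting picture to within image noise, so the catch is shut.
- **V-topped plate:** it lies flat and roughly centred in the tray.
- **Left alone:** I never touched the fork-topped plate or the weight, and by eye they are where they started.
- **Gripper:** it is open and clear of everything.

**What disagreed or went off plan:**
- **Bed position:** my first estimates from the scene and side cameras differed by about 10 mm, so I used the wrist camera. It agreed with where the arm later found the plate.
- **Pushing home:** the disc plate stuck about 7 mm short of home, and the push rose to about 24 N instead of the expected 8 to 15 N. Levelling the gripper and easing the downward pressure freed it.
- **Pad press:** it reached about 23 N, because I pressed the pad slightly past the end of its travel.

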